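Clear the shoemaker's trimming board

TASK

Clear up the trimming board: put each coloured edge iron lying on it flat into the rack bay with the tag of its own colour, then lift the scraper off its hanger and with it wipe all the loose offcuts off the board into the trough at its open edge, without pressing or gripping the offcuts with the fingers. Finish by hanging the scraper back by its handle on both prongs, between the lugs; leave the other things on the bench where they are.

Things in the scene. Friction and masses are not known exactly. Their poses are not given: they have to be found in the camera images.
- station: fixed trimming board: wooden block, white top 45 mm above the bench, x from -140 to +140 mm, y from -110 mm (open edge) to +200 mm; rims 13 mm higher round the other three sides. Beyond the open edge a steel offcut trough, inside y = -110 to -200 mm, as wide as the board, floor 6 mm above the bench, outer wall 40 mm high. Origin on the bench; x across, y along, z up
- rack: fixed plywood rack of three bays side by side, each 169 mm long (x), 52 mm wide (y), floor 8 mm and walls 26 mm above the bench; on the 26 mm high ledge behind (+x) lie red, yellow and blue tags, one behind each bay. Origin on the bench under the middle bay; bay centres at y = -56, 0, +56 mm. Rack and hanger may change sides
- bay_red (a point): centre of the floor of the bay that belongs to the red iron (the one behind whose end the red tag sits; the tags change places between starts); x along the bay, y across it, z up
- bay_yellow (a point): centre of the floor of the bay that belongs to the yellow iron (the one behind whose end the yellow tag sits; the tags change places between starts); x along the bay, y across it, z up
- bay_blue (a point): centre of the floor of the bay that belongs to the blue iron (the one behind whose end the blue tag sits; the tags change places between starts); x along the bay, y across it, z up
- hanger: fixed dark steel stand: an upright 100 mm wide, 180 mm tall (front face at x = +55 mm) with two level prongs towards the robot (-x) at y = -42 and +42 mm, each 10 by 10 mm, top 160 mm above the bench, ending at x = -23 mm. The bar rests on them between front and rear lugs 14 mm high, free space x = -17 to +17 mm. Origin on the bench below the seat
- hook_seat (a point): middle of the hanging seat: between the two prongs and their lugs, at the height of the prongs' top; axes as the hanger's
- scraper: wooden block with brass lip, 45 (x) by 150 (y) by 30 mm (z), under a green bridge handle: bar along y 16 mm wide, 150 mm long, z = 85 to 105 mm, on end posts 122 mm apart inside, 55 mm open below the bar. Origin: centre of underside; either long face may push; 0.3 kg. Hangs by the bar on the prongs, which pass through the opening: lift 28 mm (14 to 45), then draw out towards the robot
- scraper_bar (a point): centre of the scraper's handle bar, 95 mm above the block's underside; y runs along the bar
- iron_red: edge iron, hand tool 121 mm long, lying: red plastic handle 85 mm long, 24 mm wide, 22 mm high, with a steel head at the +x end. Origin inside the handle, 11 mm above its underside; the tool reaches from x = -55 to +66 mm. May be absent
- iron_yellow: edge iron, hand tool 121 mm long, lying: yellow plastic handle 85 mm long, 24 mm wide, 22 mm high, with a steel head at the +x end. Origin inside the handle, 11 mm above its underside; the tool reaches from x = -55 to +66 mm. May be absent
- iron_blue: edge iron, hand tool 121 mm long, lying: blue plastic handle 85 mm long, 24 mm wide, 22 mm high, with a steel head at the +x end. Origin inside the handle, 11 mm above its underside; the tool reaches from x = -55 to +66 mm. May be absent
- chip_a: brown D-shaped heel offcut, 42 by 36 mm, 12 mm thick, origin at its underside. May be absent
- chip_b: black rubber strip offcut, 50 by 26 mm, 12 mm thick, origin at its underside. May be absent
- chip_c: red-brown L-shaped offcut, 46 by 34 mm, 12 mm thick, origin at its underside. May be absent
- chip_d: black D-shaped heel offcut, 42 by 36 mm, 12 mm thick, origin at its underside. May be absent
- chip_e: brown strip offcut, 50 by 26 mm, 12 mm thick, origin at its underside. May be absent
- chip_f: red-brown strip offcut, 50 by 26 mm, 12 mm thick, origin at its underside. May be absent
- glue_can: bystander: closed metal glue can, 68 mm across, 100 mm tall
- peg_jar: bystander: closed glass jar, 64 mm across, 90 mm tall
- wax_tin: bystander: low round brass wax tin, 72 mm across, 26 mm tall
- hammer: bystander: hammer lying on the bench beyond the board
- shoe_last: bystander: pale wooden shoe last, about 200 mm long, 95 mm tall
Things that resemble listed ones, but are neither listed nor needed, are in the scene too. What is shaped like the chip_c but green or yellow is not meant.

How it is judged:
By the outcome, as a careful person would: the job done as asked, in the order asked, and still so for the second after the job is handed in, with the robot touching nothing.
Of chip_a, chip_b, chip_c, chip_d, chip_e, chip_f only 4 to 6 are there at a start; the rules pass over those that are not, and their reading is None.
Of iron_red, iron_yellow, iron_blue only 2 to 3 are there at a start; the rules pass over those that are not, and their reading is None.
At some moment in a run one of iron_red, iron_yellow, iron_blue, chip_a, chip_b, chip_c, chip_d, chip_e, chip_f may be knocked a few centimetres aside while the robot is not near it.
Once in a run the grip may slacken for a moment while it holds something.
It also fails if it takes over 184 s, if anything falls off the work surface, if the arm or the gripper's body presses on something with over 40 N, if the wrist force passes 120 N, or if a joint passes its speed limit or range.

ROBOT

A 7-joint arm with a two-finger parallel gripper is mounted at the origin on the work surface. World frame = base frame: x ahead of the robot, y to its left, z up, the work surface at z = 0. Lengths are in mm, angles in rad, forces in N, time in s.
With the tool pointing down it reaches from about 375 to 925 mm from the base axis. Payload 3.1 kg.
Tool frame: the origin (TCP) lies on the centre line of the jaws, within the pads' length; the fingertips stand 17 mm ahead of it and the grasp point (between the pads) lies 2 mm behind it; z points along the fingers, y is the line along which they close (so a half turn about z gives the same grasp; the last joint's range is limited). The gripper opens to 85 mm and grips with 20 to 120 N. Pads are 22 mm wide; open, the fingers measure 114 mm over their backs; the gripper's body (76 mm by 85 mm) begins 54 mm behind the grasp point. The pads swing forward as they close: fully open they stand 13 mm farther back than shut.
Start: joints at [1.004, 0.383, 0.044, 1.598, -0.018, 1.161, -0.05], TCP at [293.699, -579.865, 214.569] pointing down, gripper open.
Joint ranges: [-2.61, 2.61], [-0.41, 2.15], [-1.48, 1.57], [0, 2.5], [-1.57, 4.71], [0.05, 1.97], [-2.85, 2.85]. Speed limits (rad/s): [2.79, 2.79, 3.14, 3.14, 3.14, 3.14, 3.14].

INTERFACE

Orientations are given as a rotation vector (axis times angle).
In Python, from rig import monitor, optics, manip, finder gives the robot as it stands.
- The arm moves only by the tool apply_moves, never from a script. Its argument "targets" is a list that holds one entry, the list of rows, each a list of 7 numbers: the turn, a rotation vector about the tool's x, y, z in rad, then the shift along the tool's x, y, z in cm, then the opening, from 0 (shut) to 1 (fully open). A call has 1 to 5 rows; each row shifts and turns the commanded pose from where the row before left it, along the tool's axes as they then stand; what a row does not reach is not made up. A row lasts 1/10 s, in which the tool goes at most 50 mm and 8.59 degrees, less where a joint would pass 70% of its speed; a pose out of reach is approached as far as the arm can. A call with a gripper value outside its range is refused whole. The fingers move at their own pace and stop on an object; "force" is the grip in N (left out, the last holds). Time passes only in rows, so rows that do not move let the fingers close. It gives the time, the measured TCP pose, the force, the opening and the grip force at its end, in the units of the state.
- monitor.get_obs(): the state, without advancing time (a new reading comes with each control period).
- optics.read_camera(name): name is "scene" or "top"; returns a dict with "img" (384x512x3 uint8, blue, green, red), "z_map" (384x512 float32, mm along the optical axis (not along the pixel's ray), 0 where there is no reading), "fx", "fy", "cx", "cy" (pixels), "world_from_camera" (4x4, takes a point from camera to world coordinates). Camera axes: x right, y up, looking along -z (the intrinsics and any distortion apply to the point x, -y, -z); pixel columns grow to the right and rows downward; lengths in mm; the calibration is good to about 2 mm. A picture is of the moment at which its call begins.
- manip.close_job(): hands the job in; it is judged then, once.
Trained networks look in a picture, given as the dict that the camera call returned (one of the last four; its "shot" number tells which), for a name from the list of things; names that differ only in an ending like _2 or _b are one class to them, and where a whole thing is asked for, a point or a joint stands for the part that bears it (a point fixed in the world has none). Each returns a list of dicts, best first, with "p" (0 to 1); they miss things now and then, are a little off and sometimes report something else, mostly with a low value. They report only what shows in the picture. A call takes as long as a camera call. They do not tell look-alikes from the thing itself.
- finder.outline_of(picture, name): "mask" (384x512 bool, what is visible of it) and "point" ([row, column] in pixels, amid what is visible of it).
The state is a dict: "t": time; "qpos": joint angles; "joint_velocities": joint speeds; "joint_torque": joint torques, N m; "ee_pos": TCP position; "tool_rot": TCP orientation; "force": force on the tool from outside, world axes, zero at the start; "torque": the same for the moment, N m; "opening": opening from 0.0 (shut) to 1.0 (fully open); "finger_force": force on a finger pad.
Only numpy, scipy, OpenCV 4.12 (cv2) and the standard library are available. Lean on these libraries where they do the work, as an engineer would, in place of code of your own. Each camera call takes 0.05 s, during which the arm holds its last target. There are 200 camera calls.

## Working session

There is one attempt and no reset: what is moved stays moved. The work goes in short steps, Python scripts to look and compute and a tool call to move; the robot and the scene stay as the last step left them, time stands still between calls to the robot, and variables do not carry over. Pictures are saved under pics/ and viewed, at most 14 in all, crops included, and the job is handed in when it is done.

Besides the shell and the picture viewer there is one more tool, called in YAML: its name, and indented under it one key for each argument. apply_moves: Moves the arm, as the interface text tells. Its arguments: {"type":"object","properties":{"targets":{"type":"array","items":{"type":"array","items":{"type":"array","items":{"type":"number"}}}},"force":{"type":"number"}},"required":["targets"]}

```bash
mkdir -p pics; ls; cat > h.py <<'E'
import numpy as np, cv2
from rig import monitor, optics, manip, finder
from scipy.spatial.transform import Rotation as R
np.set_printoptions(precision=1,suppress=True)
def shot(n): return optics.read_camera(n)
def cloud(p):
    z=p["z_map"]; v,u=np.mgrid[:z.shape[0],:z.shape[1]]
    k=np.stack([(u-p["cx"])/p["fx"]*z,-(v-p["cy"])/p["fy"]*z,-z],-1)
    T=np.array(p["world_from_camera"]); W=k@T[:3,:3].T+T[:3,3]
    W[z<=0]=np.nan
    return W
E
python3 - <<'E'
from h import *
o=monitor.get_obs(); print(o)
for n in("scene","top"):
    p=shot(n); cv2.imwrite(f"pics/{n}0.png",p["img"]); print(n,[k for k in p],p["fx"],p["fy"],p["cx"],p["cy"],p["world_from_camera"],(p["z_map"]>0).mean())
    W=cloud(p)
    for nm in "station rack hanger scraper iron_red iron_yellow iron_blue chip_a chip_b chip_c chip_d chip_e chip_f".split():
        for d in finder.outline_of(p,nm)[:4]:
            m=d["mask"]; w=W[m]; w=w[~np.isnan(w[:,0])]
            if len(w): print(nm,round(d["p"],2),np.round(d["point"]),m.sum(),np.median(w,0),np.percentile(w,5,0),np.percentile(w,95,0))
E
```

```text
pics
{'t': 0.0, 'qpos': array([ 1. ,  0.4,  0. ,  1.6, -0. ,  1.2, -0. ]), 'joint_velocities': array([-0.,  0., -0., -0., -0.,  0.,  0.]), 'joint_torque': array([  0. , -43.3,   1. , -25. ,   0. ,   0. ,   0. ]), 'ee_pos': array([ 293.3, -579. ,  213.2]), 'tool_rot': array([-3.1, -0.7,  0. ]), 'force': array([-0.2, -0.2, -0.1]), 'torque': array([-0., -0.,  0.]), 'finger_force': 0.0, 'opening': 0.9984394978058135}
scene ['img', 'z_map', 'fx', 'fy', 'cx', 'cy', 'world_from_camera', 'shot'] 417.1996119371182 417.1996119371182 256.02148797807615 187.6094118352053 [[  -0.7   -0.5    0.5 1270.6]
 [   0.7   -0.6    0.4  632.7]
 [   0.     0.6    0.8 1395.1]
 [   0.     0.     0.     1. ]] 0.995880126953125
station 0.68 [213. 266.] 6355 [542.9  -3.2  44.9] [ 390.5 -207.3    4.8] [679.8 187.7  58.4]
rack 0.73 [273. 352.] 2546 [482.3 382.4  10.7] [386.1 298.8   2.6] [599.1 462.2  29.8]
hanger 0.57 [164. 205.] 949 [ 551.6 -366.2   28.9] [ 514.9 -428.6    7.7] [ 607.2 -313.9  177.4]
scraper 0.56 [147. 218.] 464 [ 489.5 -352.7  109.2] [ 463.9 -442.    73.9] [ 507.5 -305.   182.1]
scraper 0.46 [24
[... 5344 characters left out ...]
p_e 0.67 [186. 260.] 136 [547.  -70.2  57.5] [530.5 -86.6  52.5] [565.6 -53.8  60.9]
chip_e 0.62 [223. 240.] 106 [431.3  -8.2  57.3] [412.4 -20.3  53.6] [450.4   4.1  60.7]
chip_e 0.61 [138. 113.] 107 [708.5 421.6  11.6] [687.9 406.6   1.6] [728.5 438.1  16.1]
chip_e 0.58 [164. 236.] 151 [608.4  11.1  57.1] [589.9  -6.5  46.2] [626.7  27.4  61.2]
chip_f 0.67 [186. 260.] 136 [547.  -70.2  57.5] [530.5 -86.6  52.5] [565.6 -53.8  60.9]
chip_f 0.62 [223. 240.] 106 [431.3  -8.2  57.3] [412.4 -20.3  53.6] [450.4   4.1  60.7]
chip_f 0.61 [138. 113.] 107 [708.5 421.6  11.6] [687.9 406.6   1.6] [728.5 438.1  16.1]
chip_f 0.58 [164. 236.] 151 [608.4  11.1  57.1] [589.9  -6.5  46.2] [626.7  27.4  61.2]
```

```bash
python3 - <<'E'
import cv2
a=cv2.imread("pics/top0.png"); 
c=a[90:270,60:420]; cv2.imwrite("pics/top0c.png",cv2.resize(c,(800,400),interpolation=cv2.INTER_CUBIC))
a=cv2.imread("pics/scene0.png"); cv2.imwrite("pics/scene0c.png",cv2.resize(a,(800,600),interpolation=cv2.INTER_CUBIC))
E
```

```text
(no output)
```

View pics/top0c.png

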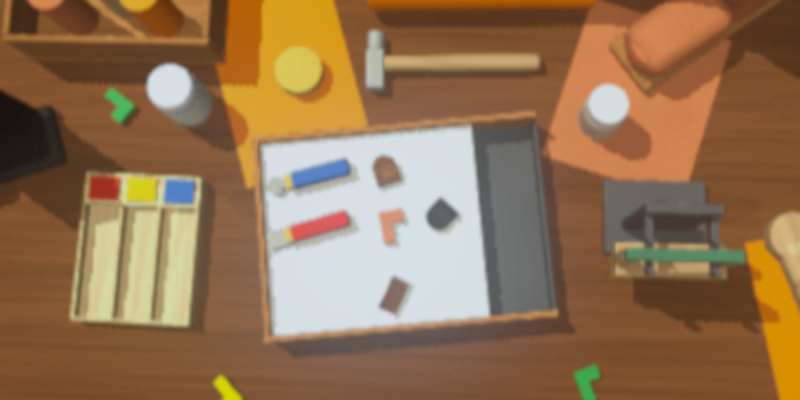

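View pics/scene0c.png

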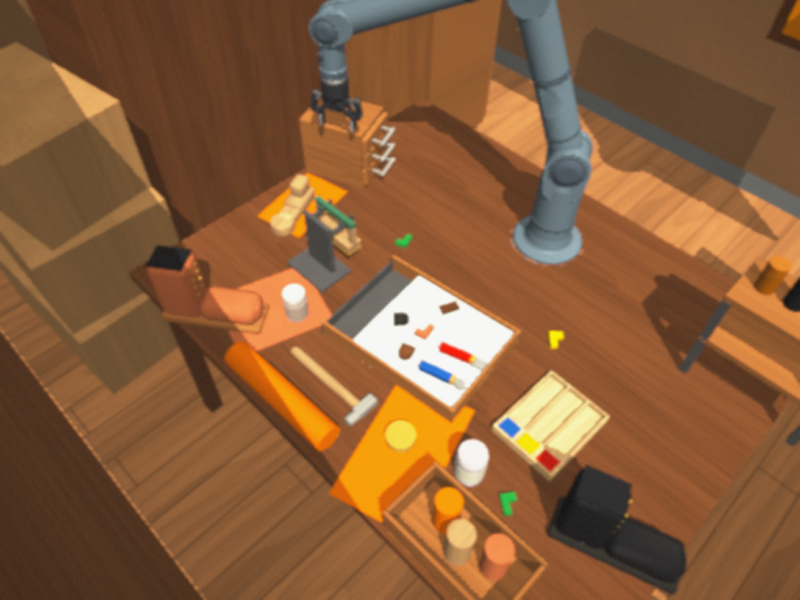

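```bash
cat >> h.py <<'E'
def hsv(p): return cv2.cvtColor(p["img"],cv2.COLOR_BGR2HSV).astype(int)
COL={"red":((0,6),150),"blue":((100,120),100),"green":((60,90),80),"yellow":((22,32),150)}
def rect(W,m):
    w=W[m]; w=w[~np.isnan(w[:,0])]
    (c,s,a)=cv2.minAreaRect(w[:,:2].astype(np.float32)); 
    if s[0]<s[1]: s=(s[1],s[0]); a+=90
    a=(a+90)%180-90
    return np.array([*c,*s,a]),w
def colmask(p,W,col,box):
    H=hsv(p);(lo,hi),s=COL[col]
    m=(H[...,0]>=lo)&(H[...,0]<=hi)&(H[...,1]>s)
    x0,x1,y0,y1,z0,z1=box
    with np.errstate(invalid='ignore'):
        return m&(W[...,0]>x0)&(W[...,0]<x1)&(W[...,1]>y0)&(W[...,1]<y1)&(W[...,2]>z0)&(W[...,2]<z1)
E
python3 - <<'E'
from h import *
for n in("scene","top"):
    p=shot(n);W=cloud(p);H=hsv(p)
    print(n)
    for c,b,nm in [("red",(380,700,-120,220,60,80),"iron"),("blue",(380,700,-120,220,60,80),"iron"),("green",(420,560,-480,-280,170,195),"bar"),
        ("red",(520,640,280,480,20,40),"tag"),("yellow",(520,640,280,480,20,40),"tag"),("blue",(520,640,280,480,20,40),"tag")]:
        m=colmask(p,W,c,b)
        if m.sum()<5: print(nm,c,m.sum());continue
        r,w=rect(W,m); print(nm,c,m.sum(),r,"mean",w.mean(0),"hsv",np.median(H[m],0))
    # board white
    m=(H[...,1]<50)&(H[...,2]>130)&(W[...,2]>40)&(W[...,2]<50)&(W[...,0]>350)&(W[...,0]<720)&(abs(W[...,1])<260)
    print("board",rect(W,m)[0],"z",np.median(W[m][:,2]))
    m=(W[...,2]>48)&(W[...,2]<62)&(W[...,0]>350)&(W[...,0]<720)&(W[...,1]<260)&(W[...,1]>-250)
    print("rim",rect(W,m)[0])
    m=(W[...,2]>20)&(W[...,2]<35)&(W[...,0]>340)&(W[...,0]<630)&(W[...,1]<500)&(W[...,1]>260)
    print("rack",rect(W,m)[0],np.median(W[m][:,2]))
    m=(W[...,2]>168)&(W[...,2]<190)&(W[...,0]>510)&(W[...,0]<640)&(W[...,1]<-280)&(W[...,1]>-480)
    print("upright top",rect(W,m)[0],np.median(W[m][:,2]))
    m=(W[...,2]>-8)&(W[...,2]<6)&(W[...,0]>350)&(W[...,0]<500)&(W[...,1]<-220)&(W[...,1]>-300)
    print("bench z",np.median(W[m][:,2]))
    m=(W[...,2]>200)&(W[...,2]<260)&(W[...,0]>150)&(W[...,0]<450)&(W[...,1]<-480)&(W[...,1]>-700)
    print("gripper",W[m].mean(0),m.sum())
E
```

```text
scene
iron red 88 [531.7 104.2  74.2  22.2 -70.1] mean [532.3 105.   67. ] hsv [  3.  244.5 246. ]
iron blue 102 [606.8 107.9  77.4  22.4 -77.3] mean [606.7 107.7  66.9] hsv [107. 199. 219.]
bar green 83 [ 489.5 -376.2  151.    16.7  -88.8] mean [ 490.1 -371.6  178.6] hsv [ 68. 101. 146.]
tag red 95 [579.4 431.2  38.5  32.9  89.8] mean [580.5 432.   31. ] hsv [  3. 226. 189.]
tag yellow 114 [577.9 375.3  46.2  36.5  89. ] mean [578.8 375.8  30.3] hsv [ 28. 245. 247.]
tag blue 79 [576.4 320.5  36.9  33.5  87.6] mean [577.6 320.7  31. ] hsv [107. 195. 219.]
board [521.6  27.1 306.  276.5 -83.1] z 45.76463689543539
rim [530.6 -11.3 414.1 302.5 -83.2]
rack [491.3 378.4 224.  174.1  -1.6] 27.58842903539312
upright top [ 545.2 -379.6  100.6   19.8  -88.7] 177.91429144630513
bench z 0.8640189492662103
gripper [ 233.5 -616.4  207. ] 210
top
iron red 15 [513.8 126.7  18.7  10.1  89.9] mean [515.1 129.9  66.7] hsv [  0. 152. 217.]
iron blue 152 [600.9 103.1  79.1  19.6 -72.8] mean [600.5 102.9  67.1] hsv [108. 137. 195.]
bar green 166 [ 484.9 -382.7  143.    11.3  -89. ] mean [ 483.3 -381.7  180.5] hsv [ 67.  89. 136.]
tag red 104 [578.9 428.   38.   28.3 -87.1] mean [578.9 428.3  30.4] hsv [  4. 202. 159.]
tag yellow 125 [577.4 372.7  41.7  32.9  87. ] mean [577.4 372.   30. ] hsv [ 28. 219. 215.]
tag blue 108 [574.6 315.6  40.   27.8 -88. ] mean [574.8 315.7  30.2] hsv [107.  150.5 196. ]
board [526.3  27.3 310.6 279.3 -83.4] z 45.63415963012358
rim [531.5 -14.5 414.  296.7 -83.4]
rack [505.1 394.7 242.1 215.8  -1.4] 27.05056864544872
upright top [ 544.1 -384.4   98.5   14.4  -88.8] 180.63547594598776
bench z 0.5915311141563961
gripper [ 205.2 -614.6  202.9] 937
```

```bash
cat >> h.py <<'E'
COL={"red":((-1,8),110),"blue":((98,120),90),"green":((60,90),70),"yellow":((22,32),150)}
def hsv(p):
    H=cv2.cvtColor(p["img"],cv2.COLOR_BGR2HSV).astype(int); h=H[...,0]; h[h>172]=0; return H
def irons():
    out={}
    for n in("scene","top"):
        p=shot(n);W=cloud(p)
        for c,y0 in(("red",45),("blue",45)):
            m=colmask(p,W,c,(380,700,y0,250,61,80))
            if m.sum()>20:
                r,w=rect(W,m); C=w[:,:2]-w[:,:2].mean(0); u,s,vt=np.linalg.svd(C,full_matrices=False)
                a=np.degrees(np.arctan2(vt[0,1],vt[0,0]))%180
                print(n,c,m.sum(),r,"pca",w.mean(0),a)
E
python3 - <<'E'
from h import *
irons()
for n in("scene","top"):
    p=shot(n);W=cloud(p)
    m=(W[...,2]>4)&(W[...,2]<13)&(W[...,0]>370)&(W[...,0]<580)&(W[...,1]<470)&(W[...,1]>280)
    k=cv2.morphologyEx(m.astype(np.uint8),cv2.MORPH_OPEN,np.ones((3,3)))
    N,L,S,_=cv2.connectedComponentsWithStats(k)
    for i in range(1,N):
        if S[i,4]>80: print(n,"floor",S[i,4],rect(W,L==i)[0])
    # bar
    m=colmask(p,W,"green",(420,560,-480,-280,170,195)); r,w=rect(W,m); print("bar",r,w.mean(0),np.percentile(w[:,2],[50,90]))
o=monitor.get_obs(); M=R.from_rotvec(o["tool_rot"]).as_matrix(); print(M,o["qpos"])
E
```

```text
scene red 98 [530.7 103.6  77.7  23.7 -70.6] pca [531.6 104.3  67.2] 107.04026715109076
scene blue 97 [606.6 107.4  77.7  22.5 -77.4] pca [606.7 107.4  67.2] 106.31966207890467
top red 153 [524.2 100.3  80.1  18.5 -72.4] pca [524.3 101.1  67.2] 108.33747576813687
top blue 155 [601.  102.9  78.4  19.8 -74.3] pca [600.7 102.6  67. ] 106.53252536640467
scene floor 132 [443.3 376.4  96.   35.3  21.3]
scene floor 103 [414.4 443.2  72.8  45.3  44.1]
scene floor 187 [501.4 427.7  65.   63.4  32.4]
bar [ 489.1 -375.5  142.8   18.4  -87.3] [ 489.8 -369.5  178.5] [178.7 183.4]
top floor 621 [473.  435.7 167.8  47.2  -1.2]
top floor 490 [473.3 380.  166.3  48.   -1.6]
top floor 572 [469.4 323.1 166.3  46.9  -1.7]
bar [ 483.8 -382.1  144.1   12.3   89.8] [ 483.3 -382.8  180.2] [180.2 182.6]
[[ 0.9  0.5 -0. ]
 [ 0.5 -0.9  0. ]
 [ 0.  -0.  -1. ]] [ 1.   0.4  0.   1.6 -0.   1.2 -0. ]
```

apply_moves:
  targets:
    - [[0, 0, -0.143, 0, 0, 0, 0.6], [0, 0, -0.143, 0, 0, 0, 0.6], [0, 0, -0.143, 0, 0, 0, 0.6], [0, 0, -0.143, 0, 0, 0, 0.6], [0, 0, -0.143, 0, 0, 0, 0.6]]

```text
t: 2.2
ee_pos: [293.7, -579.9, 214.6]
tool_rot: [2.602, 1.76, -0.0]
force: [-0.9, 0.2, -0.4]
opening: 0.598
finger_force: 0.0
```

apply_moves:
  targets:
    - [[0, 0, -0.143, 0, 0, 0, 0.6], [0, 0, -0.143, 0, 0, 0, 0.6], [0, 0, -0.143, 0, 0, 0, 0.6], [0, 0, -0.143, 0, 0, 0, 0.6], [0, 0, -0.143, 0, 0, 0, 0.6]]

```text
t: 2.7
ee_pos: [293.6, -579.9, 214.6]
tool_rot: [1.822, 2.56, -0.0]
force: [-0.3, -0.3, 0.5]
opening: 0.602
finger_force: 0.0
```

apply_moves:
  targets:
    - [[0, 0, 0, 3, 2.1, 0, 0.6], [0, 0, 0, 3, 2.1, 0, 0.6], [0, 0, 0, 3, 2.1, 0, 0.6], [0, 0, 0, 3, 2.1, 0, 0.6], [0, 0, 0, 3, 2.1, 0, 0.6]]

```text
t: 3.2
ee_pos: [345.1, -402.7, 214.8]
tool_rot: [1.829, 2.554, -0.0]
force: [1.2, 1.1, 0.9]
opening: 0.601
finger_force: 0.0
```

apply_moves:
  targets:
    - [[0, 0, 0, 3, 2.1, 0, 0.6], [0, 0, 0, 3, 2.1, 0, 0.6], [0, 0, 0, 3, 2.1, 0, 0.6], [0, 0, 0, 3, 2.1, 0, 0.6], [0, 0, 0, 3, 2.1, 0, 0.6]]

```text
t: 3.7
ee_pos: [396.2, -226.9, 214.9]
tool_rot: [1.829, 2.553, -0.0]
force: [0.1, 0.2, -0.6]
opening: 0.599
finger_force: 0.0
```

apply_moves:
  targets:
    - [[0, 0, 0, 3, 2.1, 0, 0.6], [0, 0, 0, 3, 2.1, 0, 0.6], [0, 0, 0, 3, 2.1, 0, 0.6], [0, 0, 0, 3, 2.1, 0, 0.6], [0, 0, 0, 3, 2.1, 0, 0.6]]

```text
t: 4.2
ee_pos: [447.2, -51.1, 214.9]
tool_rot: [1.829, 2.553, -0.0]
force: [0.1, -0.0, -0.6]
opening: 0.598
finger_force: 0.0
```

apply_moves:
  targets:
    - [[0, 0, 0, 3.25, 3.15, 0, 0.6], [0, 0, 0, 3.25, 3.15, 0, 0.6], [0, 0, 0, 3.25, 3.15, 0, 0.6], [0, 0, 0, 3.25, 3.15, 0, 0.6], [0, 0, 0, 0, 0, 3, 0.6]]

```text
t: 4.7
ee_pos: [529.8, 121.4, 189.7]
tool_rot: [1.813, 2.558, 0.023]
force: [0.3, 0.6, 0.6]
opening: 0.599
finger_force: 0.0
```

apply_moves:
  targets:
    - [[0, 0, 0, 0, 0, 3, 0.6], [0, 0, 0, 0, 0, 3, 0.6], [0, 0, 0, 0, 0, 0, 0.6]]

```text
t: 5.0
ee_pos: [520.4, 110.0, 120.5]
tool_rot: [-1.825, -2.549, 0.01]
force: [-0.6, -0.9, 0.7]
opening: 0.596
finger_force: 0.0
```

```bash
python3 - <<'E'
from h import *
irons()
p=shot("scene"); cv2.imwrite("pics/s1.png",cv2.resize(p["img"][170:290,210:370],(800,600),interpolation=cv2.INTER_CUBIC))
print(monitor.get_obs()["ee_pos"])
E
```

```text
scene red 100 [529.9 103.   76.9  22.9 -71.8] pca [530.6 104.7  66.8] 105.73051265209908
scene blue 101 [606.  106.8  76.9  22.  -73.1] pca [607.  107.4  67.2] 105.26161820826127
top red 100 [529.4  85.3  50.2  19.5 -74.7] pca [529.3  86.1  66.7] 106.2007386776193
top blue 130 [602.4  98.4  69.2  20.1 -73.9] pca [603.   96.5  66.9] 104.27772821917503
[525.3 111.6 125.9]
```

View pics/s1.png

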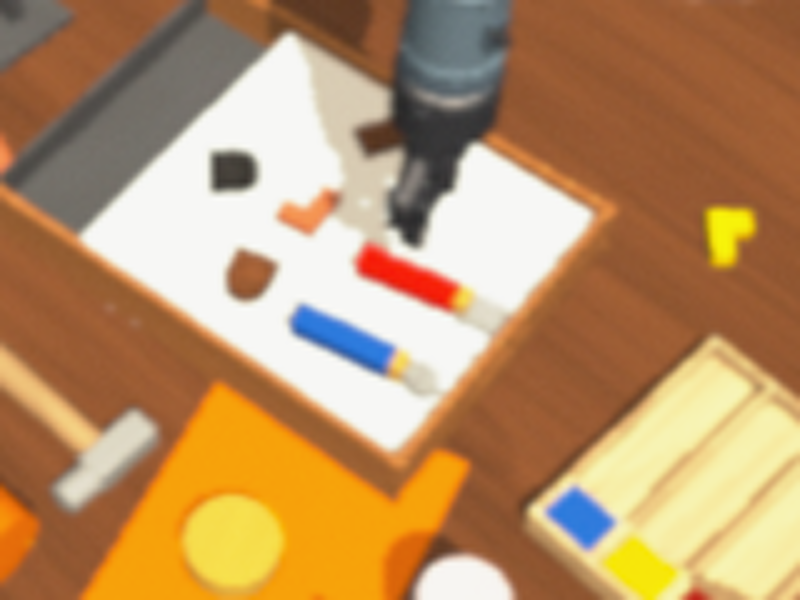

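apply_moves:
  targets:
    - [[0, 0, 0, 0, 0, 2.8, 0.6], [0, 0, 0, 0, 0, 2.7, 0.6], [0, 0, 0, 0, 0, 0, 0.6], [0, 0, 0, 0, 0, 0, 0.6]]
  force: 60

```text
t: 5.55
ee_pos: [525.5, 111.6, 71.2]
tool_rot: [1.828, 2.553, 0.002]
force: [-0.3, 0.5, 0.6]
opening: 0.605
finger_force: 0.0
```

apply_moves:
  targets:
    - [[0, 0, 0, 0, 0, 0, 0], [0, 0, 0, 0, 0, 0, 0], [0, 0, 0, 0, 0, 0, 0], [0, 0, 0, 0, 0, 0, 0], [0, 0, 0, 0, 0, 0, 0]]
  force: 60

```text
t: 6.05
ee_pos: [524.5, 111.3, 69.9]
tool_rot: [1.829, 2.554, 0.0]
force: [0.3, -0.2, -0.2]
opening: 0.0
finger_force: 0.0
```

```bash
python3 - <<'E'
from h import *
irons()
p=shot("scene"); cv2.imwrite("pics/s2.png",cv2.resize(p["img"][195:255,240:320],(800,600),interpolation=cv2.INTER_CUBIC))
E
```

```text
scene red 96 [530.3 103.1  76.7  23.7 -74.7] pca [531.  101.8  67.1] 107.60325150881992
scene blue 100 [607.6 107.3  77.4  24.  -73.4] pca [607.  106.8  66.6] 105.62113252959546
top red 74 [531.5  81.8  39.1  18.6 -72.5] pca [531.1  81.5  67.1] 106.24340413260063
top blue 121 [603.8  93.9  59.8  19.8 -74.6] pca [603.3  93.8  67.1] 106.75290989149653
```

View pics/s2.png

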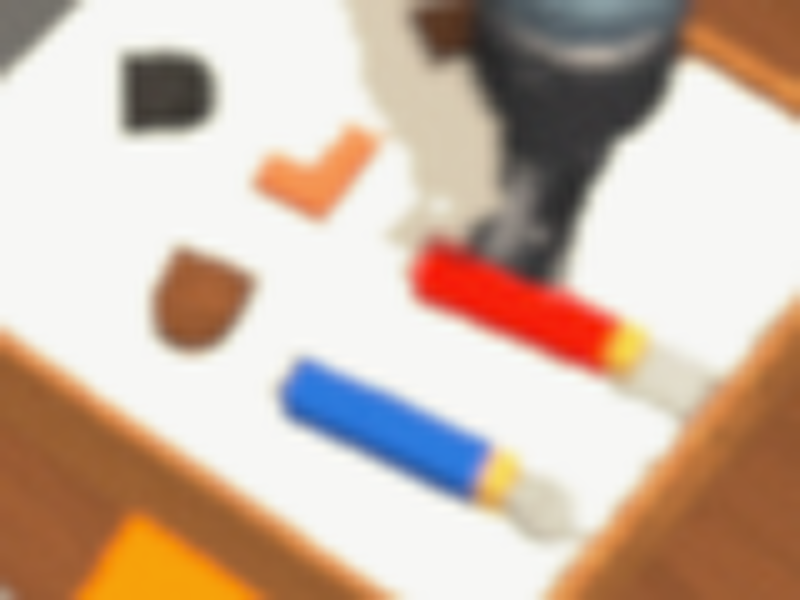

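```bash
python3 - <<'E'
from h import *
p=shot("scene");W=cloud(p)
for y in range(210,226):
    print(y,[(int(W[y,x,0]),int(W[y,x,1]),int(W[y,x,2])) for x in range(286,300,2)])
H=hsv(p)
m=(H[...,2]<110)&(abs(W[...,0]-525)<60)&(abs(W[...,1]-112)<60)&(W[...,2]>50)&(W[...,2]<110)
w=W[m]
for z in range(50,110,6):
    s=w[(w[:,2]>=z)&(w[:,2]<z+6)]
    if len(s): print(z,len(s),s.mean(0),s.min(0),s.max(0))
E
```

```text
210 [(482, 36, 46), (476, 42, 47), (545, 102, 173), (558, 120, 203), (560, 129, 214), (555, 134, 214), (537, 131, 193)]
211 [(485, 39, 46), (474, 40, 37), (564, 116, 199), (560, 122, 201), (558, 129, 206), (551, 132, 202), (537, 131, 188)]
212 [(489, 42, 46), (483, 48, 47), (566, 118, 196), (559, 122, 194), (557, 129, 200), (552, 134, 199), (537, 132, 183)]
213 [(491, 45, 45), (485, 50, 44), (544, 103, 154), (558, 122, 187), (561, 132, 200), (550, 133, 191), (535, 131, 173)]
214 [(494, 48, 43), (490, 54, 46), (484, 60, 45), (563, 126, 190), (563, 135, 199), (548, 132, 182), (536, 133, 171)]
215 [(500, 52, 47), (494, 58, 47), (485, 61, 40), (567, 129, 191), (538, 117, 150), (537, 126, 158), (531, 130, 157)]
216 [(505, 57, 49), (498, 62, 48), (571, 124, 184), (568, 130, 187), (537, 117, 143), (538, 127, 153), (532, 131, 151)]
217 [(503, 56, 40), (578, 121, 181), (575, 127, 184), (572, 134, 189), (542, 122, 146), (537, 127, 146), (522, 125, 130)]
218 [(511, 62, 47), (582, 125, 183), (577, 129, 182), (570, 133, 180), (562, 136, 175), (535, 126, 136), (517, 122, 114)]
219 [(523, 72, 63), 
[... 163 characters left out ...]
, 178), (567, 141, 172), (544, 134, 141), (483, 101, 46)]
221 [(533, 81, 69), (527, 86, 67), (578, 132, 167), (579, 141, 178), (565, 140, 163), (527, 122, 105), (489, 106, 50)]
222 [(537, 84, 69), (530, 89, 67), (524, 93, 65), (538, 113, 101), (562, 139, 152), (525, 122, 96), (491, 108, 48)]
223 [(539, 87, 67), (534, 93, 69), (527, 96, 65), (521, 102, 65), (535, 121, 99), (524, 122, 89), (492, 109, 42)]
224 [(541, 89, 65), (536, 94, 65), (530, 99, 64), (527, 106, 68), (520, 111, 66), (515, 116, 66), (511, 123, 69)]
225 [(543, 91, 61), (540, 98, 66), (537, 105, 70), (528, 108, 65), (525, 115, 70), (518, 119, 65), (513, 125, 66)]
98 1 [538.7 113.5 101.1] [538.7 113.5 101.1] [538.7 113.5 101.1]
```

```bash
python3 - <<'E'
from h import *
p=shot("scene");T=np.linalg.inv(np.array(p["world_from_camera"]))
def pr(w):
    c=T[:3,:3]@w+T[:3,3]; return np.array([p["cx"]+p["fx"]*c[0]/-c[2], p["cy"]-p["fy"]*c[1]/-c[2]])
for z in (53,60,70,85,95,109,120,126,140,150): print(z,pr(np.array([525,112,z])))
E
python3 -c "
import cv2;a=cv2.imread('pics/s1.png')
cv2.imwrite('pics/s1c.png',a[100:300,330:530].repeat(3,0).repeat(3,1))"
```

```text
53 [293.1 226.8]
60 [293.2 225.7]
70 [293.4 224.3]
85 [293.8 222.1]
95 [294.  220.6]
109 [294.3 218.4]
120 [294.6 216.8]
126 [294.7 215.8]
140 [295.  213.6]
150 [295.2 212.1]
```

View pics/s1c.png

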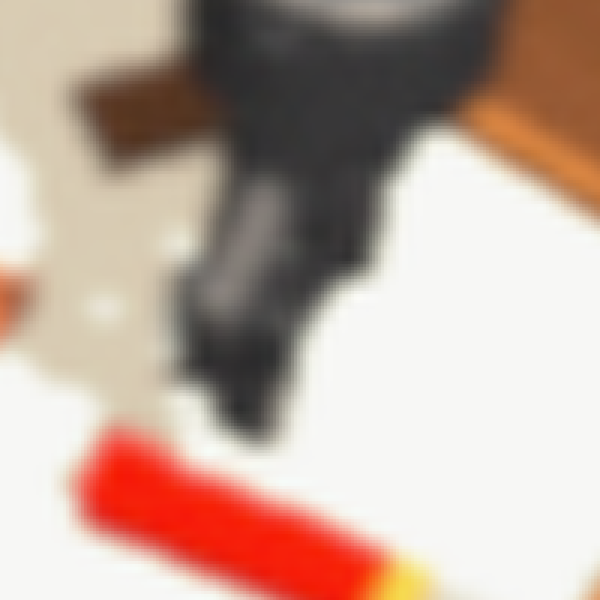

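apply_moves:
  targets:
    - [[0, 0, 0, 0, 0, 0, 0.6], [0, 0, 0, 0, 0, 0, 0.6], [0, 0, 0, 0, 0, 0, 0.6], [0, 0, 0, 0, 0, 0.3, 0.6], [0, 0, 0, 0, 0, 0.2, 0.6]]

```text
t: 6.8
ee_pos: [524.2, 111.2, 64.3]
tool_rot: [-1.829, -2.554, 0.0]
force: [1.1, -0.2, -0.5]
opening: 0.602
finger_force: 0.0
```

apply_moves:
  targets:
    - [[0, 0, 0, 0, 0, 0, 0], [0, 0, 0, 0, 0, 0, 0], [0, 0, 0, 0, 0, 0, 0], [0, 0, 0, 0, 0, 0, 0]]

```text
t: 7.2
ee_pos: [524.4, 111.3, 64.6]
tool_rot: [1.829, 2.554, 0.0]
force: [0.3, 0.9, -0.7]
opening: 0.0
finger_force: 0.0
```

```bash
python3 - <<'E'
from h import *
irons()
p=shot("scene");W=cloud(p)
cv2.imwrite("pics/s3.png",cv2.resize(p["img"][200:240,270:320],(800,640)[:2],interpolation=cv2.INTER_NEAREST)[:600])
for y in range(216,230):
    print(y,[(int(W[y,x,0]),int(W[y,x,1]),int(W[y,x,2])) for x in range(288,300,2)],p["img"][y,288:300:2,2])
E
```

```text
scene red 91 [530.3 103.4  76.5  24.8 -75.3] pca [532.  103.1  67.1] 107.31432722614126
scene blue 98 [606.9 107.3  77.1  23.  -72.4] pca [606.7 107.8  67.4] 106.0028536782989
top red 71 [531.2  81.2  37.   18.4 -70.8] pca [530.9  81.   67.2] 107.39306013835319
top blue 115 [603.8  94.1  60.5  20.3 -73.3] pca [603.7  93.4  66.6] 106.22345991247141
216 [(500, 63, 51), (492, 67, 47), (567, 130, 185), (538, 118, 144), (538, 127, 153), (536, 134, 159)] [198 173 127  60  53 176]
217 [(497, 61, 39), (573, 126, 181), (567, 130, 179), (532, 114, 128), (532, 123, 138), (534, 133, 150)] [167 155 117  61  66 220]
218 [(580, 123, 179), (573, 127, 177), (571, 134, 181), (541, 121, 138), (537, 127, 140), (516, 122, 113)] [124 144 113  77  80 234]
219 [(580, 124, 173), (578, 131, 178), (567, 132, 169), (562, 137, 169), (535, 127, 132), (479, 98, 45)] [109 142 109  97  97 239]
220 [(582, 125, 170), (582, 134, 180), (573, 137, 174), (566, 140, 170), (541, 131, 135), (485, 102, 48)] [116 135  91  79 125 243]
221 [(581, 126, 165), (582, 135, 174), (576, 139, 172), (562, 138, 158), (547, 136, 140), (488
[... 348 characters left out ...]
 120, 91), (528, 125, 89), (509, 121, 66)] [246 244 227 179 237 245]
225 [(539, 97, 64), (534, 102, 65), (528, 108, 65), (523, 114, 66), (517, 118, 63), (513, 125, 67)] [244 246 245 242 245 246]
226 [(538, 97, 56), (539, 107, 68), (530, 110, 61), (526, 116, 64), (524, 124, 70), (517, 128, 67)] [231 243 246 246 246 246]
227 [(542, 101, 58), (539, 108, 62), (531, 111, 58), (534, 123, 73), (524, 125, 65), (518, 130, 63)] [222 228 242 246 247 247]
228 [(537, 97, 41), (538, 108, 54), (533, 113, 54), (533, 123, 65), (524, 125, 58), (522, 133, 64)] [239 225 224 239 246 246]
229 [(541, 101, 43), (535, 106, 43), (537, 117, 56), (531, 122, 56), (533, 132, 68), (527, 137, 68)] [246 241 225 222 236 245]
```

View pics/s3.png

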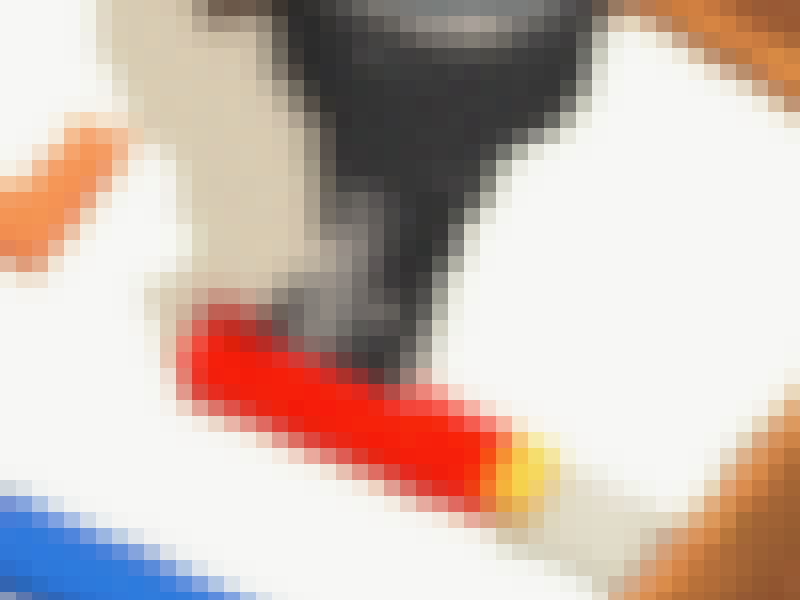

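apply_moves:
  targets:
    - [[0, 0, 0, 0, 0, -4, 0], [0, 0, 0, 0, 0, -4, 0], [0, 0, 0, 0, 0, 0, 0], [0, 0, 0, 0, 0, 0, 0]]

```text
t: 7.75
ee_pos: [525.4, 111.5, 145.9]
tool_rot: [1.828, 2.552, 0.003]
force: [0.3, -0.2, -0.1]
opening: 0.001
finger_force: 0.0
```

```bash
python3 - <<'E'
from h import *
o=monitor.get_obs(); print(o["ee_pos"])
p=shot("scene");W=cloud(p);T=np.linalg.inv(np.array(p["world_from_camera"]))
def pr(w):
    c=T[:3,:3]@w+T[:3,3]; return np.array([p["cx"]+p["fx"]*c[0]/-c[2], p["cy"]-p["fy"]*c[1]/-c[2]])
t=o["ee_pos"]
for dz in (-17,-10,0,10,20,30): print(dz,pr(t+[0,0,dz]))
cv2.imwrite("pics/s4.png",cv2.resize(p["img"][190:230,270:320],(750,600),interpolation=cv2.INTER_NEAREST))
for y in range(210,222):
    print(y,[tuple(int(v) for v in W[y,x]) for x in range(288,300,2)],p["img"][y,288:300:2,2])
E
```

```text
[525.4 111.5 145.9]
-17 [294.6 215.4]
-10 [294.7 214.3]
0 [295.  212.7]
10 [295.2 211.1]
20 [295.5 209.5]
30 [295.7 207.9]
210 [(479, 43, 51), (471, 47, 47), (462, 51, 42), (540, 115, 181), (535, 121, 181), (526, 123, 176)] [218 242 227  84  95 214]
211 [(477, 43, 42), (472, 49, 43), (469, 56, 47), (535, 113, 168), (535, 121, 176), (526, 124, 170)] [228 246 242 174 151 236]
212 [(485, 49, 49), (477, 53, 45), (470, 58, 43), (463, 62, 41), (463, 72, 50), (453, 75, 44)] [242 246 246 242 228 245]
213 [(486, 51, 45), (480, 56, 45), (476, 63, 48), (468, 66, 43), (464, 73, 46), (458, 79, 45)] [246 247 247 246 245 246]
214 [(490, 54, 45), (487, 62, 51), (479, 66, 47), (470, 69, 41), (468, 77, 47), (462, 82, 46)] [247 247 247 247 247 247]
215 [(493, 57, 44), (487, 62, 43), (480, 67, 43), (474, 73, 42), (471, 79, 45), (465, 85, 46)] [247 247 247 247 247 247]
216 [(499, 62, 49), (490, 65, 43), (484, 71, 43), (483, 79, 50), (475, 83, 47), (466, 87, 41)] [247 247 247 247 247 247]
217 [(500, 63, 44), (495, 69, 45), (488, 74, 43), (485, 82, 48), (477, 85, 44), (471, 91, 43)] [247 247 247 247 247 247]
218 [(506, 69, 49), (498, 72, 45), (492, 78, 44), (488, 84, 47), (483, 90, 48), (476, 95, 45)] [247 247 247 247 247 247]
219 [(507, 70, 45), (503, 76, 47), (497, 82, 47), (494, 89, 51), (483, 91, 42), (480, 98, 47)] [246 247 247 247 247 247]
220 [(526, 85, 72), (507, 80, 48), (499, 84, 44), (495, 90, 46), (490, 96, 47), (483, 101, 45)] [246 246 247 247 247 247]
221 [(527, 86, 68), (522, 92, 69), (504, 88, 47), (497, 93, 44), (492, 98, 45), (488, 105, 47)] [246 246 246 247 247 247]
```

View pics/s4.png

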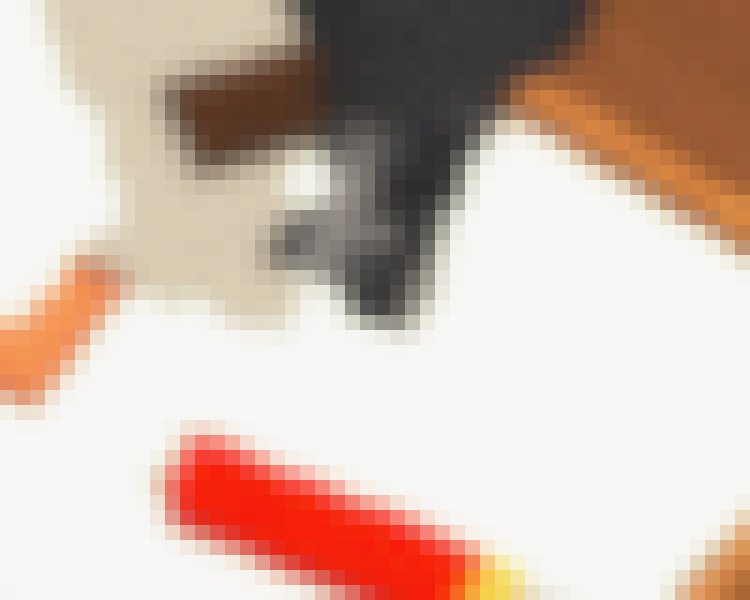

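apply_moves:
  targets:
    - [[0, 0, 0, 0, 0, 4, 0.6], [0, 0, 0, 0, 0, 3.5, 0.6], [0, 0, 0, 0, 0, 0, 0.6], [0, 0, 0, 0, 0, 0.5, 0.6], [0, 0, 0, 0, 0, 0.2, 0.6]]

```text
t: 8.3
ee_pos: [525.0, 111.8, 63.2]
tool_rot: [1.828, 2.554, 0.002]
force: [0.1, -0.3, 1.5]
opening: 0.6
finger_force: 0.0
```

apply_moves:
  targets:
    - [[0, 0, 0, 0, 0, 0.3, 0.6], [0, 0, 0, 0, 0, 0.3, 0.6], [0, 0, 0, 0, 0, 0.2, 0.6], [0, 0, 0, 0, 0, 0, 0.6]]

```text
t: 8.7
ee_pos: [524.4, 111.2, 54.7]
tool_rot: [1.829, 2.554, 0.0]
force: [-1.0, 0.2, -0.4]
opening: 0.597
finger_force: 0.0
```

apply_moves:
  targets:
    - [[0, 0, 0, 0, 0, 0, 0], [0, 0, 0, 0, 0, 0, 0], [0, 0, 0, 0, 0, 0, 0], [0, 0, 0, 0, 0, 0, 0]]

```text
t: 9.1
ee_pos: [524.4, 111.3, 54.7]
tool_rot: [1.829, 2.554, 0.0]
force: [0.4, -0.6, -0.8]
opening: -0.0
finger_force: 0.0
```

apply_moves:
  targets:
    - [[0, 0, 0, 0, 0, 0, 0.6], [0, 0, 0, 0, 0, 0, 0.6], [0, 0, 0, 0, 0, 0.4, 0.6], [0, 0, 0, 0, 0, 0.4, 0.6], [0, 0, 0, 0, 0, 0, 0.6]]

```text
t: 9.6
ee_pos: [523.5, 111.0, 45.7]
tool_rot: [-1.828, -2.553, 0.002]
force: [-0.1, -0.3, -0.0]
opening: 0.599
finger_force: 0.0
```

apply_moves:
  targets:
    - [[0, 0, 0, 0, 0, 0, 0], [0, 0, 0, 0, 0, 0, 0], [0, 0, 0, 0, 0, 0, 0], [0, 0, 0, 0, 0, 0, 0]]

```text
t: 10.0
ee_pos: [524.6, 111.5, 46.9]
tool_rot: [1.829, 2.554, 0.001]
force: [-0.3, -0.2, 1.8]
opening: 0.247
finger_force: 58.9
```

apply_moves:
  targets:
    - [[0, 0, 0, 0, 0, 0, 0.6], [0, 0, 0, 0, 0, 0, 0.6], [0, 0, 0, 0, 0, 0.3, 0.6], [0, 0, 0, 0, 0, 0.4, 0.6], [0, 0, 0, 0, 0, 0, 0.6]]

```text
t: 10.5
ee_pos: [523.6, 111.0, 38.7]
tool_rot: [-1.828, -2.553, 0.002]
force: [-0.7, 0.6, 0.1]
opening: 0.598
finger_force: 0.0
```

apply_moves:
  targets:
    - [[0, 0, 0, 0, 0, 0, 0], [0, 0, 0, 0, 0, 0, 0], [0, 0, 0, 0, 0, 0, 0], [0, 0, 0, 0, 0, 0, 0]]

```text
t: 10.9
ee_pos: [524.6, 111.5, 39.8]
tool_rot: [1.829, 2.554, 0.001]
force: [-0.2, 0.5, 0.2]
opening: 0.259
finger_force: 60.6
```

apply_moves:
  targets:
    - [[0, 0, 0, 0, 0, -1, 0], [0, 0, 0, 0, 0, -2, 0], [0, 0, 0, 0, 0, -3, 0], [0, 0, 0, 0, 0, -3, 0], [0, 0, 0, 0, 0, -3, 0]]

```text
t: 11.4
ee_pos: [523.7, 111.3, 160.9]
tool_rot: [-1.828, -2.554, 0.001]
force: [1.1, -0.2, -1.5]
opening: 0.259
finger_force: 60.4
```

```bash
python3 - <<'E'
from h import *
o=monitor.get_obs(); print(o["ee_pos"],o["opening"],o["finger_force"],o["qpos"])
p=shot("scene");W=cloud(p)
m=colmask(p,W,"red",(420,640,0,230,90,240)); r,w=rect(W,m)
print(m.sum(),r,w.mean(0),np.percentile(w[:,2],[10,50,90]))
A=np.c_[w[:,:2]-w[:,:2].mean(0),np.ones(len(w))]; print(np.linalg.lstsq(A,w[:,2],rcond=None)[0]*100)
for y in range(198,222): 
    pass
cv2.imwrite("pics/s5.png",cv2.resize(p["img"][180:240,260:340],(800,600),interpolation=cv2.INTER_NEAREST))
E
```

```text
[523.7 111.3 160.9] 0.25929987755369144 60.36110043525696 [ 0.4  0.3 -0.8  1.9  0.3  1.  -0.2]
96 [539.4 108.5  82.7  39.3 -75. ] [535.2 105.6 186.2] [174.1 186.5 193.4]
[   36.     18.  18621.8]
```

View pics/s5.png

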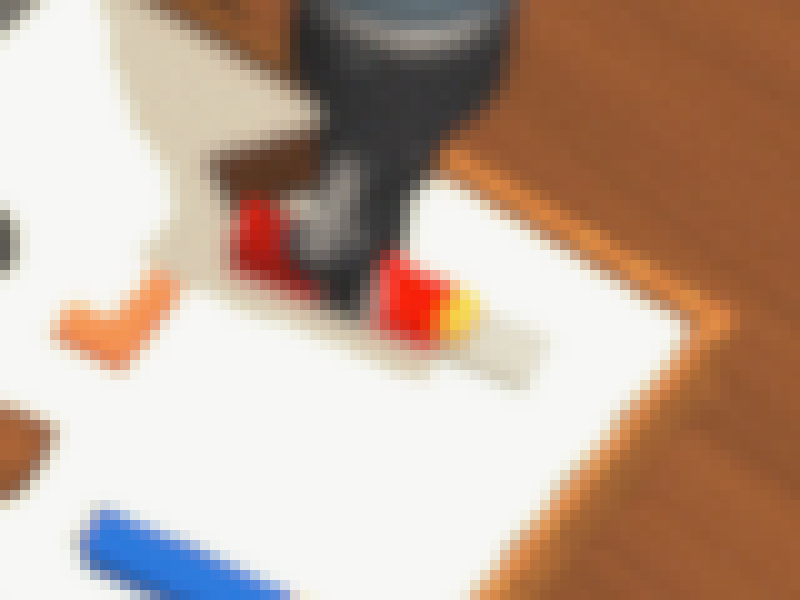

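apply_moves:
  targets:
    - [[0, 0, -0.124, 0, 0, 0, 0], [0, 0, -0.124, 0, 0, 0, 0], [0, 0, -0.124, 0, 0, 0, 0], [0, 0, -0.124, 0, 0, 0, 0], [0, 0, -0.124, 0, 0, 0, 0]]

```text
t: 11.95
ee_pos: [523.9, 111.1, 159.8]
tool_rot: [0.955, 2.993, -0.001]
force: [0.3, -1.3, -1.5]
opening: 0.259
finger_force: 60.4
```

apply_moves:
  targets:
    - [[0, 0, -0.124, 0, 0, 0, 0], [0, 0, -0.124, 0, 0, 0, 0], [0, 0, -0.124, 0, 0, 0, 0], [0, 0, -0.124, 0, 0, 0, 0], [0, 0, -0.124, 0, 0, 0, 0]]

```text
t: 12.45
ee_pos: [524.0, 111.1, 159.7]
tool_rot: [0.004, -3.141, 0.001]
force: [-0.9, -0.0, -0.9]
opening: 0.26
finger_force: 60.4
```

apply_moves:
  targets:
    - [[0, 0, 0, 0.5, 3.2, 0, 0], [0, 0, 0, 0.5, 3.2, 0, 0], [0, 0, 0, 0.5, 3.2, 0, 0], [0, 0, 0, 0.5, 3.2, 0, 0], [0, 0, 0, 0.5, 3.2, 0, 0]]

```text
t: 12.95
ee_pos: [499.4, 272.1, 159.7]
tool_rot: [0.005, 3.141, -0.001]
force: [0.8, -0.4, -0.5]
opening: 0.261
finger_force: 60.4
```

apply_moves:
  targets:
    - [[0, 0, 0, 0.5, 3.2, 0, 0], [0, 0, 0, 0.5, 3.2, 0, 0], [0, 0, 0, 0.5, 3.2, 0, 0], [0, 0, 0, 0.5, 3.2, 0, 0], [0, 0, 0, 0.4, 3.3, 0, 0]]

```text
t: 13.45
ee_pos: [475.8, 433.1, 159.5]
tool_rot: [-0.005, -3.141, 0.001]
force: [-0.0, 0.1, -1.0]
opening: 0.262
finger_force: 60.4
```

apply_moves:
  targets:
    - [[0, 0, 0, 0, 0, 3, 0], [0, 0, 0, 0, 0, 3, 0], [0, 0, 0, 0, 0, 3, 0], [0, 0, 0, 0, 0, 0, 0]]

```text
t: 13.85
ee_pos: [473.7, 428.4, 64.5]
tool_rot: [-0.004, -3.135, 0.012]
force: [-0.6, -0.5, -2.0]
opening: 0.265
finger_force: 60.3
```

```bash
python3 - <<'E'
from h import *
o=monitor.get_obs(); print(o["ee_pos"],o["opening"],o["finger_force"],o["qpos"])
for n in ("scene","top"):
    p=shot(n);W=cloud(p)
    m=colmask(p,W,"red",(380,620,350,500,50,160)); 
    if m.sum()>10:
        r,w=rect(W,m); print(n,m.sum(),r,w.mean(0),np.percentile(w[:,2],[10,50,90]))
    cv2.imwrite(f"pics/{n}6.png",p["img"])
E
```

```text
[473.7 428.4  64.5] 0.2648247594557093 60.32362461090088 [-0.2  0.7 -0.9  1.7  0.6  1.   0.3]
scene 141 [484.7 429.4  85.3  28.8   4.5] [490.4 428.7  92.8] [87.1 91.9 96.6]
top 91 [505.1 425.   47.2  29.2  19.8] [509.3 424.1  96.5] [88.7 93.4 98.8]
```

apply_moves:
  targets:
    - [[0, 0, 0, 0, 0, 0, 0], [0, 0, 0, 0, 0, 0, 0]]

```text
t: 14.15
ee_pos: [477.3, 433.8, 72.1]
tool_rot: [0.005, 3.139, 0.004]
force: [-0.3, -0.1, -1.1]
opening: 0.262
finger_force: 60.3
```

```bash
python3 - <<'E'
from h import *
o=monitor.get_obs(); print(o["ee_pos"],o["tool_rot"])
p=shot("scene");W=cloud(p)
m=colmask(p,W,"red",(380,620,350,500,50,160)); r,w=rect(W,m); print(m.sum(),r,w.mean(0),np.percentile(w[:,2],[10,50,90]))
cv2.imwrite("pics/s7.png",cv2.resize(p["img"][220:310,300:420],(800,600),interpolation=cv2.INTER_CUBIC))
E
```

```text
[477.3 433.8  72.1] [0.  3.1 0. ]
141 [488.1 436.   85.9  26.2  -4.5] [493.9 434.2 100.8] [ 94.5  99.9 105.2]
```

View pics/s7.png

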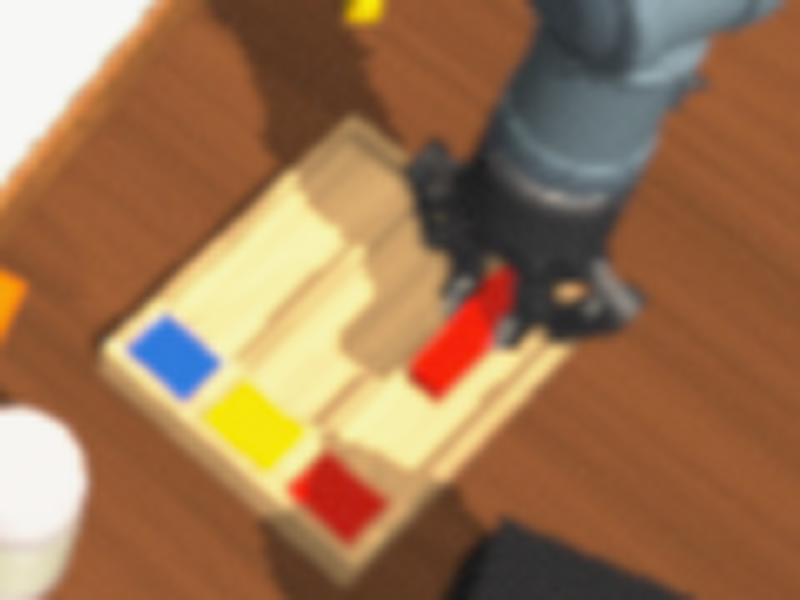

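apply_moves:
  targets:
    - [[0, 0, 0, 0, 0, 3, 0], [0, 0, 0, 0, 0, 2, 0], [0, 0, 0, 0, 0, 0.8, 0], [0, 0, 0, 0, 0, 0, 0], [0, 0, 0, 0, 0, 0, 0]]

```text
t: 14.7
ee_pos: [476.3, 432.9, 12.0]
tool_rot: [0.004, 3.141, 0.001]
force: [0.5, 0.8, -0.4]
opening: 0.26
finger_force: 60.3
```

apply_moves:
  targets:
    - [[0, 0, 0, 0, 0, 0, 0.5], [0, 0, 0, 0, 0, 0, 0.5], [0, 0, 0, 0, 0, 0, 0.5], [0, 0, 0, 0, 0, -3, 0.5], [0, 0, 0, 0, 0, -4, 0.5]]

```text
t: 15.2
ee_pos: [474.9, 430.5, 80.1]
tool_rot: [-0.004, -3.138, 0.006]
force: [0.9, 0.4, -0.1]
opening: 0.502
finger_force: 0.0
```

apply_moves:
  targets:
    - [[0, 0, 0, 0, 0, -4, 0.5], [0, 0, 0, 0, 0, -3, 0.5], [0, 0, 0.124, 0, 0, 0, 0.6], [0, 0, 0.124, 0, 0, 0, 0.6], [0, 0, 0.124, 0, 0, 0, 0.6]]

```text
t: 15.7
ee_pos: [476.4, 432.8, 152.7]
tool_rot: [0.593, 3.084, 0.002]
force: [0.3, -1.9, 0.6]
opening: 0.596
finger_force: 0.0
```

```bash
python3 - <<'E'
from h import *
o=monitor.get_obs(); print(o["ee_pos"],o["tool_rot"])
for n in ("scene","top"):
    p=shot(n);W=cloud(p)
    m=colmask(p,W,"red",(380,550,350,500,12,60)); r,w=rect(W,m); print(n,m.sum(),r,w.mean(0),np.percentile(w[:,2],[10,50,90]))
irons()
E
```

```text
[476.4 432.8 152.7] [0.6 3.1 0. ]
scene 139 [489.1 435.1  79.8  23.8  -1.5] [491.7 435.3  30.5] [26.2 30.8 34.4]
top 196 [486.7 430.1  79.   24.7   0.9] [486.1 428.9  29.1] [24.6 29.4 32.9]
scene blue 103 [605.9 107.   77.   23.5 -72.5] pca [606.6 108.1  67.1] 105.26723132605586
top blue 154 [601.2 102.8  79.   20.  -73.8] pca [600.9 102.   67.2] 106.26427938532822
```

apply_moves:
  targets:
    - [[0, 0, 0.13, 0, 0, 0, 0.6], [0, 0, 0.13, 0, 0, 0, 0.6], [0, 0, 0.13, 0, 0, 0, 0.6], [0, 0, 0.13, 0, 0, 0, 0.6], [0, 0, 0.13, 0, 0, 0, 0.6]]

```text
t: 16.4
ee_pos: [476.0, 432.5, 151.5]
tool_rot: [-1.544, -2.736, 0.0]
force: [-0.5, -0.6, 0.2]
opening: 0.6
finger_force: 0.0
```

apply_moves:
  targets:
    - [[0, 0, 0.13, 0, 0, 0, 0.6], [0, 0, 0.13, 0, 0, 0, 0.6], [0, 0, 0, -3.4, 0.3, 0, 0.6], [0, 0, 0, -3.4, 0.3, 0, 0.6], [0, 0, 0, -3.4, 0.3, 0, 0.6]]

```text
t: 16.9
ee_pos: [513.5, 336.6, 151.5]
tool_rot: [-1.877, -2.519, 0.0]
force: [1.1, 0.0, -0.6]
opening: 0.597
finger_force: 0.0
```

apply_moves:
  targets:
    - [[0, 0, 0, -3.4, 0.3, 0, 0.6], [0, 0, 0, -3.4, 0.3, 0, 0.6], [0, 0, 0, -3.4, 0.3, 0, 0.6], [0, 0, 0, -3.4, 0.3, 0, 0.6], [0, 0, 0, -3.4, 0.4, 0, 0.6]]

```text
t: 17.4
ee_pos: [577.1, 177.4, 151.6]
tool_rot: [-1.878, -2.518, 0.0]
force: [0.5, -0.7, -0.5]
opening: 0.599
finger_force: 0.0
```

apply_moves:
  targets:
    - [[0, 0, 0, -3.4, 0.3, 0, 0.6], [0, 0, 0, -3.4, 0.3, 0, 0.6], [0, 0, 0, 0, 0, 3, 0.6], [0, 0, 0, 0, 0, 2, 0.6], [0, 0, 0, 0, 0, 0, 0.6]]

```text
t: 17.9
ee_pos: [598.9, 113.7, 98.0]
tool_rot: [-1.877, -2.512, 0.008]
force: [-0.6, 0.6, 0.4]
opening: 0.599
finger_force: 0.0
```

apply_moves:
  targets:
    - [[0, 0, 0, 0, 0, 0, 0.6], [0, 0, 0, 0, 0, 0, 0.6]]

```text
t: 18.1
ee_pos: [602.9, 116.1, 103.1]
tool_rot: [1.879, 2.516, 0.004]
force: [-0.3, -0.3, 0.5]
opening: 0.603
finger_force: 0.0
```

```bash
python3 - <<'E'
from h import *
irons()
print(monitor.get_obs()["ee_pos"],monitor.get_obs()["tool_rot"])
E
```

```text
scene blue 83 [607.  107.   76.8  22.7 -73.8] pca [607.6 108.3  67. ] 109.74005619239257
top blue 69 [606.6  82.7  36.4  18.9 -71.8] pca [607.2  82.6  66.9] 105.40784764573091
[603.  115.9 103.3] [1.9 2.5 0. ]
```

Position fine; lower to ee z ≈ 39.5 and close.

apply_moves:
  targets:
    - [[0, 0, 0, 0, 0, 3, 0.6], [0, 0, 0, 0, 0, 2, 0.6], [0, 0, 0, 0, 0, 0.6, 0.6], [0, 0, 0, 0, 0, 0.5, 0.6], [0, 0, 0, 0, 0, 0, 0.6]]

```text
t: 18.7
ee_pos: [602.3, 115.3, 41.1]
tool_rot: [1.882, 2.515, 0.001]
force: [-0.7, 0.1, 0.1]
opening: 0.6
finger_force: 0.0
```

apply_moves:
  targets:
    - [[0, 0, 0, 0, 0, 0, 0.6], [0, 0, 0, 0, 0, 0, 0], [0, 0, 0, 0, 0, 0, 0], [0, 0, 0, 0, 0, 0, 0], [0, 0, 0, 0, 0, 0, 0]]

```text
t: 19.2
ee_pos: [602.9, 115.2, 41.7]
tool_rot: [1.881, 2.514, 0.002]
force: [-1.2, 0.0, 5.1]
opening: 0.261
finger_force: 61.1
```

apply_moves:
  targets:
    - [[0, 0, 0, 0, 0, -1, 0], [0, 0, 0, 0, 0, -2, 0], [0, 0, 0, 0, 0, -3, 0], [0, 0, 0, 0, 0, -3, 0], [0, 0, 0, 0, 0, -2, 0]]

```text
t: 19.7
ee_pos: [602.3, 115.3, 152.7]
tool_rot: [1.881, 2.515, 0.002]
force: [0.2, 0.9, -0.9]
opening: 0.258
finger_force: 60.5
```

```bash
python3 - <<'E'
from h import *
o=monitor.get_obs(); print(o["ee_pos"],o["opening"],o["finger_force"],o["qpos"])
p=shot("scene");W=cloud(p)
m=colmask(p,W,"blue",(480,720,0,230,90,240)); r,w=rect(W,m)
print(m.sum(),r,w.mean(0),np.percentile(w[:,2],[10,50,90]))
E
```

```text
[602.3 115.3 152.7] 0.2579663700232505 60.461965799331665 [ 0.2  0.4 -0.6  1.7  0.3  1.1 -0.2]
67 [608.3 109.3  75.4  32.1 -87.6] [610.5 116.1 177.6] [165.6 177.  184.1]
```

apply_moves:
  targets:
    - [[0, 0, -0.126, 0, 0, 0, 0], [0, 0, -0.126, 0, 0, 0, 0], [0, 0, -0.126, 0, 0, 0, 0], [0, 0, -0.126, 0, 0, 0, 0], [0, 0, -0.126, 0, 0, 0, 0]]

```text
t: 20.25
ee_pos: [600.9, 114.6, 149.4]
tool_rot: [-1.002, -2.976, 0.002]
force: [0.0, 0.8, -1.3]
opening: 0.257
finger_force: 60.4
```

apply_moves:
  targets:
    - [[0, 0, -0.126, 0, 0, 0, 0], [0, 0, -0.126, 0, 0, 0, 0], [0, 0, -0.126, 0, 0, 0, 0], [0, 0, -0.126, 0, 0, 0, 0], [0, 0, -0.126, 0, 0, 0, 0]]

```text
t: 20.75
ee_pos: [600.9, 114.6, 149.4]
tool_rot: [-0.031, -3.139, 0.001]
force: [-0.2, 0.1, -2.9]
opening: 0.26
finger_force: 60.4
```

apply_moves:
  targets:
    - [[0, 0, 0, 2.1, 3.4, 0, 0], [0, 0, 0, 2.1, 3.4, 0, 0], [0, 0, 0, 2.1, 3.4, 0, 0], [0, 0, 0, 2.1, 3.4, 0, 0], [0, 0, 0, 2.1, 3.4, 0, 0]]

```text
t: 21.25
ee_pos: [499.5, 288.0, 149.6]
tool_rot: [-0.039, -3.14, 0.001]
force: [0.0, 0.2, -0.5]
opening: 0.257
finger_force: 60.4
```

apply_moves:
  targets:
    - [[0, 0, 0, 2.3, 3.3, 0, 0], [0, 0, 0, 0, 0, 3, 0], [0, 0, 0, 0, 0, 3, 0], [0, 0, 0, 0, 0, 2, 0], [0, 0, 0, 0, 0, 0, 0]]

```text
t: 21.75
ee_pos: [475.7, 318.2, 66.4]
tool_rot: [-0.038, -3.134, 0.008]
force: [0.3, -0.7, -1.4]
opening: 0.256
finger_force: 60.4
```

apply_moves:
  targets:
    - [[0, 0, 0, 0, 0, 0, 0], [0, 0, 0, 0, 0, 0, 0]]

```text
t: 21.95
ee_pos: [479.7, 321.8, 71.8]
tool_rot: [0.039, 3.14, 0.002]
force: [0.2, 0.4, -0.1]
opening: 0.255
finger_force: 60.4
```

```bash
python3 - <<'E'
from h import *
o=monitor.get_obs(); print(o["ee_pos"],o["opening"],o["finger_force"],o["tool_rot"])
p=shot("scene");W=cloud(p)
m=colmask(p,W,"blue",(380,540,250,400,60,160)); r,w=rect(W,m)
print(m.sum(),r,w.mean(0),np.percentile(w[:,2],[10,50,90]))
E
```

```text
[479.7 321.8  71.8] 0.2549285786331342 60.41518807411194 [0.  3.1 0. ]
108 [497.6 323.5  72.8  23.3   1. ] [502.1 322.5  98.5] [ 93.9  98.1 101.7]
```

apply_moves:
  targets:
    - [[0, 0, 0, 0, 0, 3, 0], [0, 0, 0, 0, 0, 2, 0], [0, 0, 0, 0, 0, 0.8, 0], [0, 0, 0, 0, 0, 0, 0], [0, 0, 0, 0, 0, 0, 0]]

```text
t: 22.5
ee_pos: [479.2, 321.6, 13.1]
tool_rot: [0.039, 3.141, 0.001]
force: [0.7, 0.5, -0.9]
opening: 0.258
finger_force: 60.4
```

apply_moves:
  targets:
    - [[0, 0, 0, 0, 0, 0, 0.5], [0, 0, 0, 0, 0, 0, 0.5], [0, 0, 0, 0, 0, 0, 0.5], [0, 0, 0, 0, 0, -3, 0.5], [0, 0, 0, 0, 0, -4, 0.5]]

```text
t: 23.0
ee_pos: [477.3, 319.6, 81.5]
tool_rot: [-0.039, -3.137, 0.004]
force: [1.2, -0.3, 0.6]
opening: 0.5
finger_force: 0.0
```

apply_moves:
  targets:
    - [[0, 0, 0, 0, 0, -4, 0.5], [0, 0, 0, 0, 0, -4, 0.5], [0, 0, 0, 0, 0, -4, 0.5], [0, 0, 0, 0, 0, -4, 0.5], [0, 0, 0, 0, 0, 0, 0.5]]

```text
t: 23.5
ee_pos: [481.9, 324.8, 250.0]
tool_rot: [0.038, 3.13, 0.011]
force: [-0.6, 0.0, 1.0]
opening: 0.499
finger_force: 0.0
```

```bash
python3 - <<'E'
from h import *
o=monitor.get_obs(); print(o["ee_pos"],o["opening"],o["qpos"],o["tool_rot"])
for n in ("scene","top"):
    p=shot(n);W=cloud(p)
    m=colmask(p,W,"blue",(380,550,250,400,12,60)); r,w=rect(W,m); print(n,m.sum(),r,w.mean(0),np.percentile(w[:,2],[10,50,90]))
    m=colmask(p,W,"red",(380,550,350,500,12,60)); r,w=rect(W,m); print(n,m.sum(),r)
    m=colmask(p,W,"green",(420,560,-480,-280,170,195)); r,w=rect(W,m); print("bar",m.sum(),r,w.mean(0),np.median(w[:,2]))
    m=(W[...,2]>52)&(W[...,2]<64)&(W[...,0]>350)&(W[...,0]<720)&(W[...,1]<195)&(W[...,1]>-130)
    o_=np.array([530,-15.]); c,s=np.cos(np.radians(6.7)),np.sin(np.radians(6.7))
    L=(W[...,:2]-o_)@np.array([[c,-s],[s,c]])
    m&=(abs(L[...,0])<128)&(L[...,1]<188)
    N,lab,S,_=cv2.connectedComponentsWithStats(m.astype(np.uint8))
    for i in range(1,N):
        if S[i,4]>20: q=L[lab==i]; print(" chip",S[i,4],q.mean(0),q.min(0),q.max(0))
E
```

```text
[481.9 324.8 250. ] 0.49915646032095473 [ 0.1  0.4 -1.   1.7  0.3  1.2  0.6] [0.  3.1 0. ]
scene 114 [491.6 324.2  79.5  20.8  -1.5] [494.6 324.5  30. ] [25.3 30.  34.4]
scene 141 [487.3 435.   84.5  26.3   1.5]
bar 86 [ 489.6 -377.5  140.    16.4  -86.5] [ 490.2 -370.9  178.7] 178.52571771695443
 chip 71 [-96.1  25.4] [-123.5    2.1] [-70.1  52.1]
 chip 73 [ 13.1 -50.6] [-11.  -75.4] [ 40.1 -28.1]
 chip 64 [ 6.4 22.2] [-23.9   1.9] [29.4 34.6]
 chip 82 [83.1 20.8] [60.7 -0.2] [105.8  39.2]
top 165 [487.7 319.2  75.6  22.4  -1. ] [487.9 318.3  29.6] [26.7 29.7 32.4]
top 119 [471.9 430.6  49.6  24.2   0.2]
bar 197 [ 483.6 -382.3  143.2   12.1   89.7] [ 483.4 -382.6  180.6] 180.64627040801952
 chip 136 [82.2 16.1] [59.8 -5.1] [105.3  35.4]
 chip 135 [ 11.  -56.6] [ -9.4 -79.6] [ 35.8 -37.1]
 chip 108 [ 4.5 16.8] [-23.3  -3.4] [25.5 30.9]
 chip 134 [-97.2  19.5] [-122.    -1.5] [-71.5  41.7]
```

apply_moves:
  targets:
    - [[0, 0, 0.1385, 0, 0, 0, 0.5], [0, 0, 0.1385, 0, 0, 0, 0.5], [0, 0, 0.1385, 0, 0, 0, 0.5], [0, 0, 0.1385, 0, 0, 0, 0.5], [0, 0, 0.1385, 0, 0, 0, 0.5]]

```text
t: 24.1
ee_pos: [477.8, 320.0, 240.4]
tool_rot: [-1.11, -2.936, 0.005]
force: [0.0, 0.1, -0.8]
opening: 0.501
finger_force: 0.0
```

apply_moves:
  targets:
    - [[0, 0, 0.1385, 0, 0, 0, 0.5], [0, 0, 0.1385, 0, 0, 0, 0.5], [0, 0, 0.1385, 0, 0, 0, 0.5], [0, 0, 0.1385, 0, 0, 0, 0.5], [0, 0, 0.1385, 0, 0, 0, 0.5]]

```text
t: 24.6
ee_pos: [477.8, 320.0, 240.3]
tool_rot: [-2.041, -2.386, 0.006]
force: [-0.1, 0.2, 0.3]
opening: 0.5
finger_force: 0.0
```

apply_moves:
  targets:
    - [[0, 0, 0.1385, 0, 0, 0, 0.5], [0, 0, 0, -3.5, 0, 0, 0.5], [0, 0, 0, -3.5, 0, 0, 0.5], [0, 0, 0, -3.5, 0, 0, 0.5], [0, 0, 0, -3.5, 0, 0, 0.5]]

```text
t: 25.1
ee_pos: [480.6, 179.1, 240.5]
tool_rot: [-2.195, -2.245, 0.005]
force: [1.1, 0.4, 0.4]
opening: 0.497
finger_force: 0.0
```

apply_moves:
  targets:
    - [[0, 0, 0, -3.5, 0, 0, 0.5], [0, 0, 0, -3.5, 0, 0, 0.5], [0, 0, 0, -3.5, 0, 0, 0.5], [0, 0, 0, -3.5, 0, 0, 0.5], [0, 0, 0, -3.5, 0, 0, 0.5]]

```text
t: 25.6
ee_pos: [484.3, 4.4, 240.7]
tool_rot: [-2.195, -2.244, 0.004]
force: [-0.4, -0.3, 0.1]
opening: 0.499
finger_force: 0.0
```

apply_moves:
  targets:
    - [[0, 0, 0, -3.5, 0, 0, 0.5], [0, 0, 0, -3.5, 0, 0, 0.5], [0, 0, 0, -3.5, 0, 0, 0.5], [0, 0, 0, -3.5, 0, 0, 0.5], [0, 0, 0, -3.5, 0, 0, 0.5]]

```text
t: 26.1
ee_pos: [488.3, -170.0, 240.5]
tool_rot: [-2.194, -2.244, 0.003]
force: [-0.6, 0.2, -0.0]
opening: 0.501
finger_force: 0.0
```

apply_moves:
  targets:
    - [[0, 0, 0, -3.5, 0, 0, 0.5], [0, 0, 0, -3.5, 0, 0, 0.5], [0, 0, 0, 0, 0, 0, 0.5], [0, 0, 0, 0, 0, 0, 0.5]]

```text
t: 26.5
ee_pos: [489.9, -239.4, 240.5]
tool_rot: [-2.197, -2.24, 0.002]
force: [0.2, 1.2, 0.1]
opening: 0.498
finger_force: 0.0
```

apply_moves:
  targets:
    - [[0, 0, 0, -3.5, -0.15, 0, 0.5], [0, 0, 0, -3.5, -0.15, 0, 0.5], [0, 0, 0, -3.5, -0.15, 0, 0.5], [0, 0, 0, -3.5, -0.15, 0, 0.5], [0, 0, 0, 0, 0, 3, 0.5]]

```text
t: 27.0
ee_pos: [489.7, -386.0, 216.0]
tool_rot: [2.196, 2.232, -0.003]
force: [0.7, -1.0, 0.2]
opening: 0.505
finger_force: 0.0
```

apply_moves:
  targets:
    - [[0, 0, 0, 0, 0, 1, 0.5], [0, 0, 0, 0, 0, 0, 0.5], [0, 0, 0, 0, 0, 0, 0.5], [0, 0, 0, 0, 0, 0, 0.5]]

```text
t: 27.4
ee_pos: [490.1, -377.7, 203.9]
tool_rot: [2.192, 2.248, 0.001]
force: [0.3, -0.3, 0.7]
opening: 0.501
finger_force: 0.0
```

```bash
python3 - <<'E'
from h import *
o=monitor.get_obs(); print(o["ee_pos"],o["tool_rot"],o["opening"])
p=shot("scene"); cv2.imwrite("pics/s8.png",cv2.resize(p["img"][90:180,170:290],(800,600),interpolation=cv2.INTER_CUBIC))
W=cloud(p); m=colmask(p,W,"green",(420,560,-480,-280,160,195)); r,w=rect(W,m); print("bar",m.sum(),r)
E
```

```text
[ 490.1 -377.7  203.9] [2.2 2.2 0. ] 0.5010806670989625
bar 84 [ 487.5 -375.2  136.6   17.2   88.9]
```

View pics/s8.png

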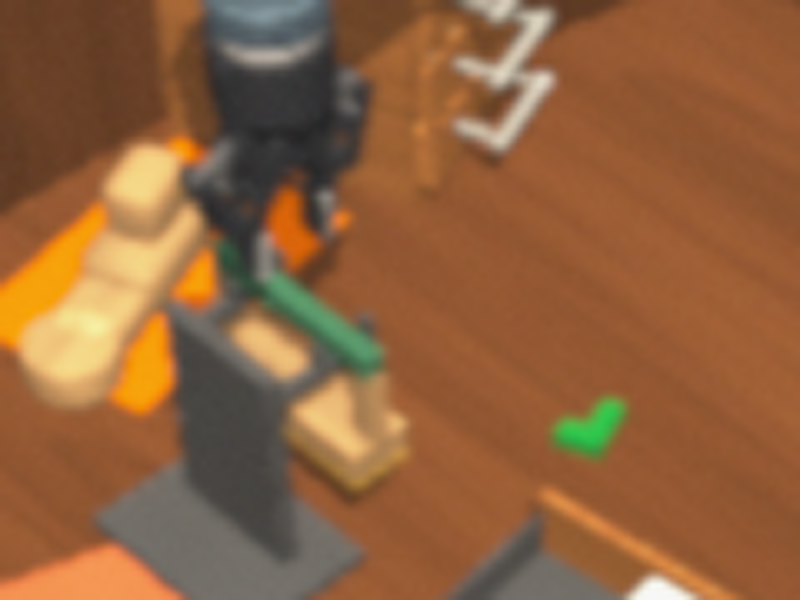

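apply_moves:
  targets:
    - [[0, 0, 0, 0, -0.3, 1, 0.5], [0, 0, 0, 0, 0, 1, 0.5], [0, 0, 0, 0, 0, 1, 0.5], [0, 0, 0, 0, 0, 0.5, 0.5], [0, 0, 0, 0, 0, 0, 0.5]]

```text
t: 27.95
ee_pos: [484.7, -378.3, 165.8]
tool_rot: [-2.194, -2.244, 0.001]
force: [-0.8, 0.4, -0.5]
opening: 0.501
finger_force: 0.0
```

apply_moves:
  targets:
    - [[0, 0, 0, 0, 0, 1, 0.5], [0, 0, 0, 0, 0, 1, 0.5], [0, 0, 0, 0, 0, 0.6, 0.5], [0, 0, 0, 0, 0, 0, 0.5], [0, 0, 0, 0, 0, 0, 0.5]]

```text
t: 28.45
ee_pos: [485.6, -378.8, 141.3]
tool_rot: [-2.196, -2.246, -0.0]
force: [-0.2, 0.2, -0.6]
opening: 0.5
finger_force: 0.0
```

apply_moves:
  targets:
    - [[0, 0, 0, 0, 0, 0, 0], [0, 0, 0, 0, 0, 0, 0], [0, 0, 0, 0, 0, 0, 0], [0, 0, 0, 0, 0, 0, 0]]
  force: 100

```text
t: 28.85
ee_pos: [486.0, -379.3, 142.4]
tool_rot: [2.196, 2.245, 0.0]
force: [-1.0, -0.3, 3.8]
opening: 0.164
finger_force: 99.9
```

apply_moves:
  targets:
    - [[0, 0, 0, 0, 0, -1, 0], [0, 0, 0, 0, 0, -1, 0], [0, 0, 0, 0, 0, -1, 0], [0, 0, 0, 0, 0, 0, 0], [0, 0, 0, 0, 0, 0, 0]]

```text
t: 29.35
ee_pos: [486.0, -379.1, 172.1]
tool_rot: [2.196, 2.246, 0.0]
force: [-0.1, 0.1, -2.1]
opening: 0.159
finger_force: 99.1
```

apply_moves:
  targets:
    - [[0, 0, 0, 0, -2, 0, 0], [0, 0, 0, 0, -2, 0, 0], [0, 0, 0, 0, -2, 0, 0], [0, 0, 0, 0, -2, 0, 0], [0, 0, 0, 0, -2, 0, 0]]

```text
t: 29.85
ee_pos: [384.5, -380.7, 170.9]
tool_rot: [-2.195, -2.246, -0.0]
force: [-0.1, 0.2, -2.3]
opening: 0.162
finger_force: 99.0
```

apply_moves:
  targets:
    - [[0, 0, 0, 0, 0, 0, 0], [0, 0, 0, 0, 0, 0, 0]]

```text
t: 30.05
ee_pos: [385.5, -381.1, 171.3]
tool_rot: [-2.197, -2.245, -0.001]
force: [0.7, -0.3, -2.6]
opening: 0.161
finger_force: 99.1
```

```bash
python3 - <<'E'
from h import *
o=monitor.get_obs(); print(o["ee_pos"],o["tool_rot"],o["opening"],o["finger_force"],o["qpos"])
for n in("scene","top"):
    p=shot(n); W=cloud(p); m=colmask(p,W,"green",(330,460,-480,-280,190,235)); r,w=rect(W,m); print("bar",m.sum(),r,np.median(w[:,2]))
E
```

```text
[ 385.5 -381.1  171.3] [-2.2 -2.2 -0. ] 0.16140294541885933 99.07044768333435 [ 0.9  0.2 -0.2  1.9  0.1  1.   0.7]
bar 46 [ 389.  -342.7   69.8   15.7   87.6] 207.27462704813865
bar 85 [ 386.4 -343.9   62.5   10.7  -88.5] 209.58431161724002
```

apply_moves:
  targets:
    - [[0, 0, 0, 4, 0, -1, 0], [0, 0, 0, 4, 0, -1, 0], [0, 0, 0, 4, 0, -1, 0], [0, 0, 0, 4, 0, -1, 0], [0, 0, 0, 4, 0, -1, 0]]

```text
t: 30.65
ee_pos: [382.3, -178.9, 222.3]
tool_rot: [2.193, 2.248, 0.001]
force: [0.6, -0.2, -3.0]
opening: 0.162
finger_force: 99.1
```

apply_moves:
  targets:
    - [[0, 0, 0.134, 0, 0, 0, 0], [0, 0, 0.134, 0, 0, 0, 0], [0, 0, 0.134, 0, 0, 0, 0], [0, 0, 0.134, 0, 0, 0, 0], [0, 0, 0.134, 0, 0, 0, 0]]

```text
t: 31.15
ee_pos: [382.5, -180.3, 221.9]
tool_rot: [2.814, 1.395, 0.001]
force: [0.7, -0.3, -2.4]
opening: 0.159
finger_force: 98.9
```

apply_moves:
  targets:
    - [[0, 0, 0.134, 0, 0, 0, 0], [0, 0, 0.134, 0, 0, 0, 0], [0, 0, 0.134, 0, 0, 0, 0], [0, 0, 0.134, 0, 0, 0, 0], [0, 0, 0.134, 0, 0, 0, 0]]

```text
t: 31.65
ee_pos: [382.4, -180.4, 221.9]
tool_rot: [3.117, 0.392, 0.002]
force: [0.4, 1.1, -2.5]
opening: 0.162
finger_force: 98.9
```

apply_moves:
  targets:
    - [[0, 0, 0.134, 0, 0, 0, 0], [0, 0, 0, 0, 0, 0, 0], [0, 0, 0, 0, 0, 0, 0]]

```text
t: 31.95
ee_pos: [382.0, -180.7, 221.8]
tool_rot: [3.136, 0.194, 0.001]
force: [0.4, 0.5, -2.9]
opening: 0.165
finger_force: 99.0
```

apply_moves:
  targets:
    - [[0, 0, 0, 1.6, -3.5, 0, 0], [0, 0, 0, 1.6, -3.5, 0, 0], [0, 0, 0, 1.6, -3.5, 0, 0], [0, 0, 0, 1.6, -3.5, 0, 0], [0, 0, 0, 1.6, -3.5, 0, 0]]

```text
t: 32.45
ee_pos: [440.4, 3.8, 221.9]
tool_rot: [3.135, 0.192, 0.002]
force: [1.1, -0.0, -3.3]
opening: 0.165
finger_force: 99.0
```

apply_moves:
  targets:
    - [[0, 0, 0, 1.5, -3.6, 0, 0], [0, 0, 0, 1.5, -3.6, 0, 0], [0, 0, 0, 0, 0, 3, 0], [0, 0, 0, 0, 0, 3, 0], [0, 0, 0, 0, 0, 0, 0]]

```text
t: 32.95
ee_pos: [457.1, 76.9, 157.8]
tool_rot: [-3.135, -0.193, 0.015]
force: [-1.0, -0.1, -2.4]
opening: 0.162
finger_force: 99.0
```

apply_moves:
  targets:
    - [[0, 0, 0, 0, 0, 0, 0], [0, 0, 0, 0, 0, 0, 0]]

```text
t: 33.15
ee_pos: [462.6, 77.2, 163.2]
tool_rot: [-3.136, -0.187, -0.005]
force: [0.4, -0.3, -1.4]
opening: 0.163
finger_force: 99.0
```

```bash
python3 - <<'E'
from h import *
o=monitor.get_obs(); print(o["ee_pos"],o["tool_rot"],o["opening"])
p=shot("scene"); W=cloud(p); m=colmask(p,W,"green",(330,600,-50,180,150,235)); r,w=rect(W,m); print("bar",m.sum(),r,np.median(w[:,2]))
cv2.imwrite("pics/s9.png",cv2.resize(p["img"][160:280,210:370],(800,600),interpolation=cv2.INTER_CUBIC))
E
```

```text
[462.6  77.2 163.2] [-3.1 -0.2 -0. ] 0.1626193167959261
bar 69 [473.6  81.2 121.4  15.5   5.6] 201.98590007765006
```

View pics/s9.png

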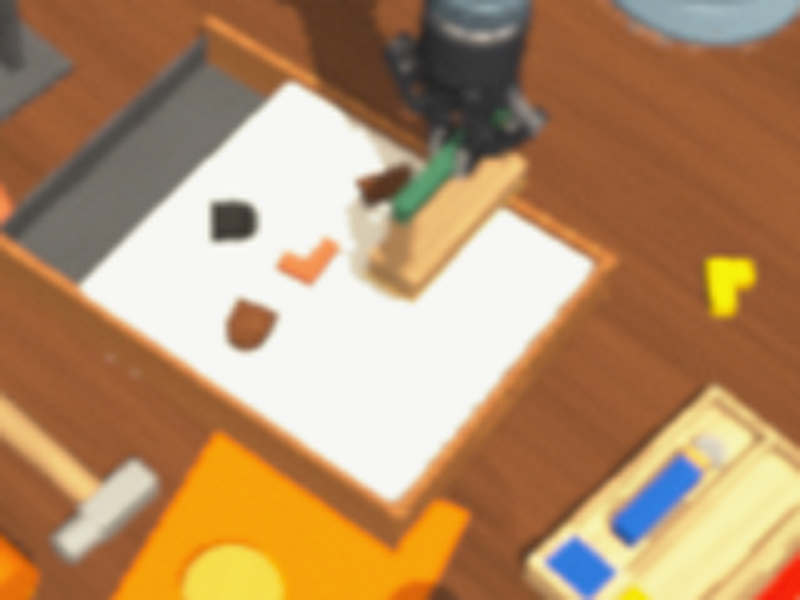

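apply_moves:
  targets:
    - [[0, 0, 0, 0, 0, 3, 0], [0, 0, 0, 0, 0, 1.4, 0], [0, 0, 0, 0, 0, 0, 0], [0, 0, 0, 0, 0, 0, 0]]

```text
t: 33.6
ee_pos: [461.3, 77.1, 118.1]
tool_rot: [-3.136, -0.187, -0.0]
force: [0.1, -0.7, -3.0]
opening: 0.163
finger_force: 99.0
```

apply_moves:
  targets:
    - [[0, 0, 0, 0, 0, 0.2, 0], [0, 0, 0, 0, 0, 0.2, 0], [0, 0, 0, 0, 0, 0, 0]]

```text
t: 33.9
ee_pos: [461.3, 77.1, 113.9]
tool_rot: [3.136, 0.187, 0.001]
force: [0.1, -1.0, -1.5]
opening: 0.167
finger_force: 99.0
```

apply_moves:
  targets:
    - [[0, 0, 0, 0, 0, 0.15, 0], [0, 0, 0, 0, 0, 0, 0]]

```text
t: 34.1
ee_pos: [461.6, 77.3, 112.5]
tool_rot: [-3.136, -0.187, -0.002]
force: [-0.6, -0.6, -1.0]
opening: 0.163
finger_force: 99.3
```

apply_moves:
  targets:
    - [[0, 0, 0, 0, 0.6, 0, 0], [0, 0, 0, 0, 1, 0, 0], [0, 0, 0, 0, 1, 0, 0], [0, 0, 0, 0, 1, 0, 0], [0, 0, 0, 0, 1, 0, 0]]

```text
t: 34.6
ee_pos: [467.2, 30.7, 112.5]
tool_rot: [-3.136, -0.187, -0.002]
force: [-0.1, 1.5, 3.0]
opening: 0.159
finger_force: 99.8
```

apply_moves:
  targets:
    - [[0, 0, 0, 0, 1, 0, 0], [0, 0, 0, 0, 1, 0, 0], [0, 0, 0, 0, 1, 0, 0], [0, 0, 0, 0, 1, 0, 0], [0, 0, 0, 0, 1, 0, 0]]

```text
t: 35.1
ee_pos: [473.0, -18.5, 112.5]
tool_rot: [-3.135, -0.188, -0.001]
force: [-1.4, 2.3, 11.5]
opening: 0.164
finger_force: 101.3
```

```bash
cat >> h.py <<'E'
def loc(W):
    c,s=np.cos(np.radians(6.7)),np.sin(np.radians(6.7))
    return (W[...,:2]-np.array([530,-15.]))@np.array([[c,-s],[s,c]])
def chips(n):
    p=shot(n);W=cloud(p);L=loc(W)
    m=(W[...,2]>52)&(W[...,2]<64)&(abs(L[...,0])<128)&(L[...,1]<188)&(L[...,1]>-130)
    N,lab,S,_=cv2.connectedComponentsWithStats(m.astype(np.uint8))
    for i in range(1,N):
        if S[i,4]>15: q=L[lab==i]; print(n," chip",S[i,4],q.mean(0),q.min(0),q.max(0),p["img"][lab==i].mean(0))
    m=(W[...,2]>11)&(W[...,2]<35)&(abs(L[...,0])<136)&(L[...,1]<-112)&(L[...,1]>-192)
    N,lab,S,_=cv2.connectedComponentsWithStats(m.astype(np.uint8))
    for i in range(1,N):
        if S[i,4]>15: q=L[lab==i]; print(n," trough",S[i,4],q.mean(0),q.min(0),q.max(0),p["img"][lab==i].mean(0))
    return p
E
python3 - <<'E'
from h import *
o=monitor.get_obs(); print(o["ee_pos"],o["tool_rot"],o["opening"],o["force"])
p=chips("scene");chips("top")
cv2.imwrite("pics/s10.png",cv2.resize(p["img"][160:280,210:370],(800,600),interpolation=cv2.INTER_CUBIC))
E
```

```text
[473.  -18.5 112.5] [-3.1 -0.2 -0. ] 0.16350299141960695 [-1.4  2.3 11.5]
scene  chip 22 [-80.6  28.6] [-121.6   26.7] [-45.5  31.4] [126.7 173.4 209.4]
scene  chip 132 [ 13.2 -46.4] [-18.4 -93.3] [41.4 29. ] [ 98.  126.3 162.6]
scene  chip 88 [83.2 21.6] [54.9  0.1] [105.5  40.8] [ 95.7 126.4 172.7]
top  chip 132 [81.7 16.2] [60.3 -4.8] [104.8  35.1] [111.9 127.6 156.2]
top  chip 172 [ 14.5 -73.7] [  -5.2 -105.6] [ 36.9 -39.2] [113.1 118.7 126.6]
top  chip 88 [-88.9 -41. ] [-112.8  -49.8] [-64.3 -31.3] [ 89.2  96.2 108.1]
```

View pics/s10.png

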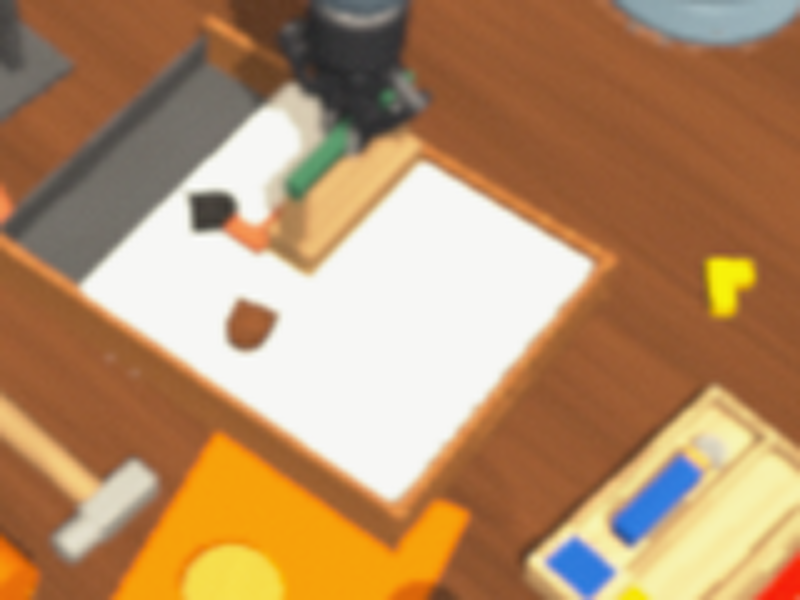

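apply_moves:
  targets:
    - [[0, 0, 0, 0, 1, -0.05, 0], [0, 0, 0, 0, 1, 0, 0], [0, 0, 0, 0, 1, 0, 0], [0, 0, 0, 0, 1, 0, 0], [0, 0, 0, 0, 1, 0, 0]]

```text
t: 35.7
ee_pos: [478.3, -68.7, 112.5]
tool_rot: [3.136, 0.188, -0.0]
force: [0.9, 1.5, 4.4]
opening: 0.161
finger_force: 100.2
```

apply_moves:
  targets:
    - [[0, 0, 0, 0, 1, 0, 0], [0, 0, 0, 0, 1, 0, 0], [0, 0, 0, 0, 1, 0, 0], [0, 0, 0, 0, 1, 0, 0], [0, 0, 0, 0, 1, 0, 0]]

```text
t: 36.2
ee_pos: [484.2, -118.6, 112.5]
tool_rot: [3.136, 0.187, -0.001]
force: [-4.2, 7.7, 13.2]
opening: 0.165
finger_force: 101.3
```

apply_moves:
  targets:
    - [[0, 0, 0, 0, 0.8, 0, 0], [0, 0, 0, 0, 0, 0, 0], [0, 0, 0, 0, 0, 0, 0]]

```text
t: 36.5
ee_pos: [485.2, -128.0, 112.4]
tool_rot: [3.133, 0.185, 0.0]
force: [0.4, -1.1, 1.8]
opening: 0.163
finger_force: 99.7
```

```bash
python3 - <<'E'
from h import *
o=monitor.get_obs(); print(o["ee_pos"],loc(o["ee_pos"]),o["tool_rot"],o["opening"],o["force"])
chips("scene");chips("top")
E
```

```text
[ 485.2 -128.   112.4] [ -57.7 -107. ] [3.1 0.2 0. ] 0.16276531540463154 [ 0.4 -1.1  1.8]
scene  chip 24 [-87.4 -82.1] [-125.   -84.6] [-52.1 -77.4] [128.  171.5 204.3]
scene  chip 33 [  0.3 -94.7] [ -46.  -127.4] [ 17.3 -80.3] [103.7 149.7 187.7]
scene  chip 81 [82.5 21.6] [61.6  0.6] [105.7  40.2] [ 91.1 122.3 169.7]
scene  trough 67 [   3.5 -159. ] [ -27.8 -185.6] [  23.3 -137.6] [60.3 70.3 79.1]
top  chip 132 [82.3 16. ] [60.9 -4.5] [106.6  35. ] [117.9 130.1 155.4]
```

apply_moves:
  targets:
    - [[0, 0, 0, 0, 0, -3, 0], [0, 0, 0, 0, 0, -3, 0], [0, 0, 0, 1.9, -3.1, 0, 0], [0, 0, 0, 1.9, -3.1, 0, 0], [0, 0, 0, 1.9, -3.1, 0, 0]]

```text
t: 37.1
ee_pos: [529.1, -25.5, 171.1]
tool_rot: [3.136, 0.186, -0.006]
force: [0.3, 0.4, -3.0]
opening: 0.163
finger_force: 99.1
```

apply_moves:
  targets:
    - [[0, 0, 0, 1.9, -3.1, 0, 0], [0, 0, 0, 1.9, -3.1, 0, 0], [0, 0, 0, 1.9, -3.2, 0, 0], [0, 0, 0, 0, 0, 0, 0], [0, 0, 0, 0, 0, 0, 0]]

```text
t: 37.6
ee_pos: [574.1, 75.5, 170.7]
tool_rot: [-3.135, -0.194, 0.007]
force: [0.4, -0.7, -2.7]
opening: 0.165
finger_force: 99.1
```

apply_moves:
  targets:
    - [[0, 0, 0, 0, 0, 3, 0], [0, 0, 0, 0, 0, 2, 0], [0, 0, 0, 0, 0, 0, 0], [0, 0, 0, 0, 0, 0, 0]]

```text
t: 38.0
ee_pos: [575.0, 72.0, 121.7]
tool_rot: [3.135, 0.185, -0.004]
force: [0.5, -0.6, -2.2]
opening: 0.161
finger_force: 99.0
```

```bash
python3 - <<'E'
from h import *
o=monitor.get_obs(); print(o["ee_pos"],loc(o["ee_pos"]),o["tool_rot"],o["opening"],o["force"])
chips("scene");chips("top")
E
```

```text
[575.   72.  121.7] [54.9 81.2] [ 3.1  0.2 -0. ] 0.16052960317049378 [ 0.5 -0.6 -2.2]
scene  chip 85 [83.6 21.1] [60.1 -1.5] [105.6  40.4] [ 77.1 105.8 146.5]
scene  chip 16 [122.5  95.8] [105.7  73.5] [127.5 106.7] [161.2 198.7 220.8]
scene  trough 39 [ -83.4 -127.7] [-112.1 -157.8] [ -57.9 -116. ] [ 82.   97.7 118.9]
scene  trough 78 [   6.  -143.6] [ -30.1 -172.6] [  38.3 -118.1] [ 80.8  93.3 113. ]
top  chip 125 [81.3 15. ] [59.7 -5. ] [105.5  33. ] [ 99.9 115.5 142.1]
top  trough 187 [   2.7 -141.2] [ -19.8 -171.3] [  35.2 -113.8] [ 91.7  97.2 107.7]
top  trough 58 [ -86.3 -129.7] [-109.8 -140.8] [ -60.7 -121.6] [ 78.7  86.3 100.6]
```

apply_moves:
  targets:
    - [[0, 0, 0, 0, 0, 0.5, 0], [0, 0, 0, 0, 0, 0.3, 0], [0, 0, 0, 0, 0, 0, 0], [0, 0, 0, 0, 0, 0, 0]]

```text
t: 38.5
ee_pos: [576.2, 73.8, 114.6]
tool_rot: [3.136, 0.188, -0.0]
force: [1.1, -0.3, -1.8]
opening: 0.164
finger_force: 99.1
```

apply_moves:
  targets:
    - [[0, 0, 0, 0, 0, 0.1, 0], [0, 0, 0, 0, 0.5, 0, 0], [0, 0, 0, 0, 1, 0, 0], [0, 0, 0, 0, 1, 0, 0], [0, 0, 0, 0, 1, 0, 0]]

```text
t: 39.0
ee_pos: [580.6, 37.3, 113.5]
tool_rot: [3.136, 0.185, -0.0]
force: [0.3, 0.6, -2.8]
opening: 0.161
finger_force: 99.1
```

apply_moves:
  targets:
    - [[0, 0, 0, 0, 1, 0, 0], [0, 0, 0, 0, 1, 0, 0], [0, 0, 0, 0, 1, 0, 0], [0, 0, 0, 0, 1, 0, 0], [0, 0, 0, 0, 1, 0, 0]]

```text
t: 39.5
ee_pos: [586.5, -11.5, 113.6]
tool_rot: [-3.136, -0.187, -0.0]
force: [-0.1, -0.5, -3.0]
opening: 0.163
finger_force: 99.1
```

```bash
python3 - <<'E'
from h import *
o=monitor.get_obs(); print(o["ee_pos"],loc(o["ee_pos"]),o["opening"],o["force"])
chips("scene");chips("top")
E
```

```text
[586.5 -11.5 113.6] [56.5 -3.1] 0.16348637164791766 [-0.1 -0.5 -3. ]
scene  chip 24 [ 85.6 -49.4] [ 53.3 -61.8] [100.8 -33.2] [ 91.8 115.4 138. ]
scene  chip 40 [56.2 22.4] [-7.7 19.2] [117.7  28.1] [138.  181.9 213.1]
scene  trough 80 [   6.9 -142.6] [ -21.6 -169.7] [  41.4 -114.8] [ 78.   90.6 112. ]
top  chip 20 [ 66.5 -61.2] [ 58.7 -66. ] [ 75.4 -55.8] [ 92.1 100.1 111.1]
top  trough 183 [   2.7 -141.8] [ -19.3 -171.4] [  35.5 -114. ] [75.  81.8 94.3]
top  trough 62 [ -88.5 -129. ] [-111.9 -136.5] [ -60.8 -118.2] [65.4 76.  95.1]
```

Chip is being pushed. Finish the pass.

apply_moves:
  targets:
    - [[0, 0, 0, 0, 1, 0.05, 0], [0, 0, 0, 0, 1, 0, 0], [0, 0, 0, 0, 1, 0, 0], [0, 0, 0, 0, 1, 0, 0], [0, 0, 0, 0, 1, 0, 0]]

```text
t: 40.1
ee_pos: [592.4, -61.4, 113.0]
tool_rot: [3.136, 0.187, -0.0]
force: [0.3, 0.3, -2.1]
opening: 0.162
finger_force: 99.1
```

apply_moves:
  targets:
    - [[0, 0, 0, 0, 1, 0, 0], [0, 0, 0, 0, 1, 0, 0], [0, 0, 0, 0, 1, 0, 0], [0, 0, 0, 0, 1, 0, 0], [0, 0, 0, 0, 1, 0, 0]]

```text
t: 40.6
ee_pos: [598.4, -110.8, 113.1]
tool_rot: [3.136, 0.187, 0.0]
force: [-0.2, 0.6, -2.6]
opening: 0.162
finger_force: 99.1
```

apply_moves:
  targets:
    - [[0, 0, 0, 0, 0.5, 0, 0], [0, 0, 0, 0, 0, 0, 0], [0, 0, 0, 0, 0, -3, 0], [0, 0, 0, 0, 0, -4, 0], [0, 0, 0, 0, -4, -4, 0]]

```text
t: 41.1
ee_pos: [594.9, -87.0, 219.3]
tool_rot: [3.132, 0.171, -0.0]
force: [0.8, -0.2, -2.8]
opening: 0.161
finger_force: 99.1
```

apply_moves:
  targets:
    - [[0, 0, 0, 0, -4, 0, 0], [0, 0, 0, 0, -4, 0, 0], [0, 0, 0, 0, -4, 0, 0], [0, 0, 0, 0, 0, 0, 0], [0, 0, 0, 0, 0, 0, 0]]

```text
t: 41.6
ee_pos: [579.7, 42.5, 218.7]
tool_rot: [-3.135, -0.197, -0.0]
force: [1.0, -1.3, -2.7]
opening: 0.165
finger_force: 99.1
```

```bash
python3 - <<'E'
from h import *
o=monitor.get_obs(); print(o["ee_pos"],loc(o["ee_pos"]),o["tool_rot"],o["opening"],o["force"])
chips("scene");p=chips("top")
cv2.imwrite("pics/t11.png",cv2.resize(p["img"][130:250,160:320],(800,600),interpolation=cv2.INTER_CUBIC))
E
```

```text
[579.7  42.5 218.7] [56.1 51.3] [-3.1 -0.2 -0. ] 0.16466556282597705 [ 1.  -1.3 -2.7]
scene  trough 36 [ -85.5 -126.2] [-125.1 -147.7] [ -56.3 -116.5] [65.2 79.2 99.4]
scene  trough 79 [   4.8 -145.5] [ -25.8 -179.3] [  40.9 -118.3] [ 83.3  98.  122.9]
scene  trough 81 [  78.  -154.7] [  46.8 -180.8] [ 100.3 -136.4] [ 60.1  92.4 145.2]
top  trough 129 [  76.8 -160.8] [  57.7 -178.8] [ 100.6 -143.4] [ 81.5 104.9 142.8]
top  trough 179 [   2.1 -143.1] [ -21.4 -175.1] [  35.6 -116.2] [ 85.6  92.8 105.1]
top  trough 64 [ -86.9 -129.7] [-112.4 -140.4] [ -60.4 -121.6] [74.4 81.2 93.1]
```

View pics/t11.png

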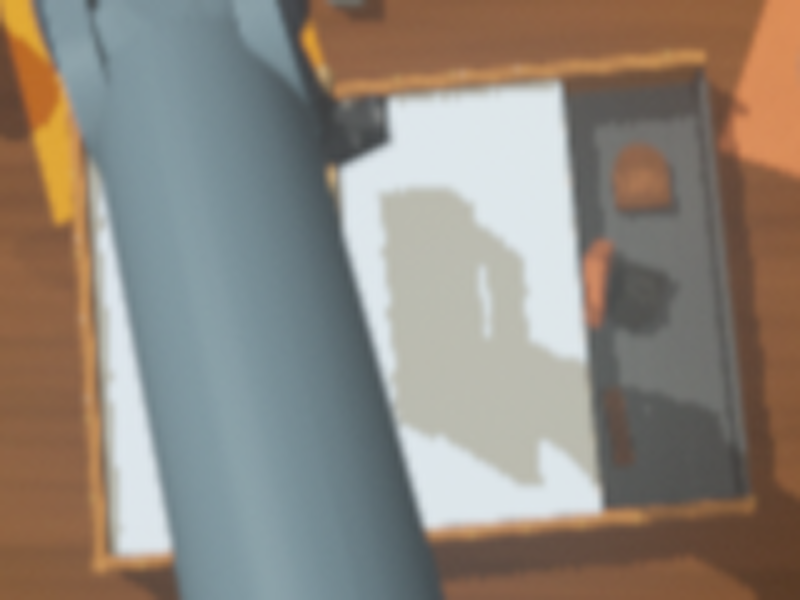

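apply_moves:
  targets:
    - [[0, 0, 0, -2.8, 2.5, 0, 0], [0, 0, 0, -2.8, 2.5, 0, 0], [0, 0, 0, -2.8, 2.5, 0, 0], [0, 0, 0, -2.8, 2.5, 0, 0], [0, 0, 0, -2.8, 2.5, 0, 0]]

```text
t: 42.2
ee_pos: [454.9, -104.3, 218.4]
tool_rot: [3.136, 0.182, 0.0]
force: [1.3, -1.3, -2.9]
opening: 0.164
finger_force: 99.1
```

apply_moves:
  targets:
    - [[0, 0, 0, -2.8, 2.5, 0, 0], [0, 0, 0, -2.8, 2.4, 0, 0], [0, 0, 0, -2.7, 2.4, 0, 0], [0, 0, 0, 0, 0, 0, 0], [0, 0, -0.1335, 0, 0, 0, 0]]

```text
t: 42.7
ee_pos: [381.2, -186.1, 218.5]
tool_rot: [3.117, 0.391, 0.0]
force: [0.8, 0.6, -2.7]
opening: 0.162
finger_force: 99.2
```

apply_moves:
  targets:
    - [[0, 0, -0.1335, 0, 0, 0, 0], [0, 0, -0.1335, 0, 0, 0, 0], [0, 0, -0.1335, 0, 0, 0, 0], [0, 0, -0.1335, 0, 0, 0, 0], [0, 0, -0.1335, 0, 0, 0, 0]]

```text
t: 43.2
ee_pos: [382.5, -184.5, 218.6]
tool_rot: [2.812, 1.4, 0.001]
force: [0.2, -0.4, -2.6]
opening: 0.161
finger_force: 99.2
```

apply_moves:
  targets:
    - [[0, 0, -0.1335, 0, 0, 0, 0], [0, 0, -0.1335, 0, 0, 0, 0], [0, 0, -0.1335, 0, 0, 0, 0], [0, 0, -0.1335, 0, 0, 0, 0], [0, 0, -0.1335, 0, 0, 0, 0]]

```text
t: 43.7
ee_pos: [382.5, -184.5, 218.5]
tool_rot: [2.198, 2.244, 0.001]
force: [1.5, 0.1, -2.4]
opening: 0.164
finger_force: 99.2
```

apply_moves:
  targets:
    - [[0, 0, 0, 0, 0, 0, 0], [0, 0, 0, 0, 0, 0, 0], [0, 0, 0, 0, 0, 0, 0]]

```text
t: 44.0
ee_pos: [382.5, -184.0, 218.5]
tool_rot: [2.205, 2.237, 0.0]
force: [-0.6, 0.0, -2.6]
opening: 0.164
finger_force: 99.2
```

```bash
python3 - <<'E'
from h import *
o=monitor.get_obs(); print(o["ee_pos"],o["opening"],o["finger_force"],o["force"],np.degrees(2*np.arctan2(o["tool_rot"][1],o["tool_rot"][0])))
for n in("scene","top"):
    p=shot(n); W=cloud(p); m=colmask(p,W,"green",(300,470,-300,-60,235,285)); r,w=rect(W,m); print("bar",m.sum(),r,np.median(w[:,2]),w.min(0),w.max(0))
    C=w-w.mean(0);print(np.linalg.svd(C,full_matrices=False)[2][0])
E
```

```text
[ 382.5 -184.   218.5] 0.16352368014552507 99.18075799942017 [-0.6  0.  -2.6] 90.82863122860702
bar 63 [ 385.4 -184.1  150.3   14.6   88.9] 255.2380644026482 [ 378.4 -259.3  241.6] [ 393.2 -109.1  261.2]
[ 0.  1. -0.]
bar 50 [ 382.  -130.8   30.9    7.7  -88.5] 256.5057794811386 [ 377.8 -146.3  251.9] [ 386.2 -115.3  260.4]
[-0.   1.  -0.1]
```

apply_moves:
  targets:
    - [[0, 0, 0, -3.9, 0, 0.9, 0], [0, 0, 0, -3.9, 0, 0.9, 0], [0, 0, 0, -3.9, 0, 0.9, 0], [0, 0, 0, -3.9, 0, 0.9, 0], [0, 0, 0, -3.9, 0, 0.9, 0]]

```text
t: 44.6
ee_pos: [385.7, -380.4, 172.9]
tool_rot: [2.204, 2.239, -0.0]
force: [1.3, -0.3, -2.5]
opening: 0.166
finger_force: 99.1
```

apply_moves:
  targets:
    - [[0, 0, 0, 0, 0, 0, 0], [0, 0, 0, 0, 0, 0, 0], [0, 0, 0, 0, 0, 0, 0]]

```text
t: 44.9
ee_pos: [386.3, -377.5, 173.3]
tool_rot: [-2.201, -2.241, -0.001]
force: [-0.0, 0.2, -3.0]
opening: 0.163
finger_force: 99.2
```

apply_moves:
  targets:
    - [[0, 0, 0, -0.1, 2, 0, 0], [0, 0, 0, -0.1, 2, 0, 0], [0, 0, 0, 0, 2, 0, 0], [0, 0, 0, 0, 2, 0, 0], [0, 0, 0, -0.1, 2, 0, 0]]

```text
t: 45.4
ee_pos: [487.5, -377.8, 174.1]
tool_rot: [2.199, 2.243, 0.001]
force: [0.4, 0.3, -2.8]
opening: 0.163
finger_force: 99.1
```

apply_moves:
  targets:
    - [[0, 0, 0, 0, 0, 0, 0], [0, 0, 0, 0, 0, 0, 0], [0, 0, 0, 0, 0, 0, 0]]

```text
t: 45.7
ee_pos: [484.7, -379.6, 173.4]
tool_rot: [-2.202, -2.24, 0.002]
force: [-0.8, -0.3, -3.3]
opening: 0.163
finger_force: 99.1
```

apply_moves:
  targets:
    - [[0, 0, 0, 0, 0, 1, 0], [0, 0, 0, 0, 0, 1, 0], [0, 0, 0, 0, 0, 0.8, 0], [0, 0, 0, 0, 0, 0, 0], [0, 0, 0, 0, 0, 0, 0]]

```text
t: 46.2
ee_pos: [485.5, -379.8, 144.8]
tool_rot: [-2.202, -2.239, 0.0]
force: [-0.6, 0.9, -2.4]
opening: 0.167
finger_force: 99.1
```

apply_moves:
  targets:
    - [[0, 0, 0, 0, 0, 0.15, 0], [0, 0, 0, 0, 0, 0.1, 0], [0, 0, 0, 0, 0, 0, 0]]

```text
t: 46.5
ee_pos: [485.9, -379.9, 142.9]
tool_rot: [-2.202, -2.24, -0.0]
force: [-0.0, -0.3, -3.2]
opening: 0.161
finger_force: 99.1
```

```bash
python3 - <<'E'
from h import *
o=monitor.get_obs(); print(o["ee_pos"],o["opening"],o["force"])
p=shot("scene"); W=cloud(p); m=colmask(p,W,"green",(400,560,-480,-280,150,235)); r,w=rect(W,m); print("bar",m.sum(),r,np.median(w[:,2]))
cv2.imwrite("pics/s12.png",cv2.resize(p["img"][90:180,170:290],(800,600),interpolation=cv2.INTER_CUBIC))
E
```

```text
[ 485.9 -379.9  142.9] 0.1614776519877474 [-0.  -0.3 -3.2]
bar 53 [ 488.5 -341.3   70.8   16.4   89.1] 178.71370862555796
```

Lower the last bit to contact, then release and withdraw upward.

apply_moves:
  targets:
    - [[0, 0, 0, 0, 0, 0.1, 0], [0, 0, 0, 0, 0, 0, 0]]

```text
t: 46.75
ee_pos: [486.1, -380.2, 142.5]
tool_rot: [2.202, 2.24, -0.0]
force: [-0.7, 0.7, -0.1]
opening: 0.164
finger_force: 99.4
```

apply_moves:
  targets:
    - [[0, 0, 0, 0, 0, 0, 0.4], [0, 0, 0, 0, 0, 0, 0.5], [0, 0, 0, 0, 0, 0, 0.5], [0, 0, 0, 0, 0, 0, 0.5], [0, 0, 0, 0, 0, -1, 0.5]]

```text
t: 47.25
ee_pos: [484.8, -379.3, 150.7]
tool_rot: [-2.2, -2.238, 0.001]
force: [-0.3, 0.4, 0.2]
opening: 0.502
finger_force: 0.0
```

apply_moves:
  targets:
    - [[0, 0, 0, 0, 0, -2, 0.5], [0, 0, 0, 0, 0, -3, 0.5], [0, 0, 0, 0, 0, -3, 0.5], [0, 0, 0, 0, 0, -3, 0.5], [0, 0, 0, 0, -3, 0, 0.5]]

```text
t: 47.75
ee_pos: [463.0, -380.3, 268.9]
tool_rot: [2.186, 2.237, 0.008]
force: [-0.2, 0.4, -0.1]
opening: 0.496
finger_force: 0.0
```

apply_moves:
  targets:
    - [[0, 0, 0, 4, -3, 0, 0.5], [0, 0, 0, 4, -3, 0, 0.5], [0, 0, 0, 4, 0, 0, 0.5], [0, 0, 0, 4, 0, 0, 0.5], [0, 0, 0, 0, 0, 0, 0.5]]

```text
t: 48.25
ee_pos: [394.0, -215.6, 263.0]
tool_rot: [2.192, 2.25, 0.001]
force: [0.7, 0.3, 0.4]
opening: 0.5
finger_force: 0.0
```

```bash
python3 - <<'E'
from h import *
o=monitor.get_obs(); print(o["ee_pos"],o["force"],o["opening"])
for n in("scene","top"):
    p=chips(n); W=cloud(p); m=colmask(p,W,"green",(400,560,-480,-280,150,235)); r,w=rect(W,m); print("bar",m.sum(),r,w.mean(0),np.median(w[:,2]))
    if n=="scene": cv2.imwrite("pics/s13.png",cv2.resize(p["img"][80:320,130:450],(800,600),interpolation=cv2.INTER_CUBIC))
    for c,y in(("red",430),("blue",320)):
        m=colmask(p,W,c,(380,550,y-50,y+50,12,60)); r,w=rect(W,m); print(c,m.sum(),r,w.mean(0))
E
```

```text
[ 394.  -215.6  263. ] [0.7 0.3 0.4] 0.4998627083213661
scene  trough 35 [ -83.8 -126.5] [-117.9 -145.1] [ -58.3 -116.7] [ 99.5 119.5 149.1]
scene  trough 81 [   5.6 -143.1] [ -27.3 -166.7] [  35.7 -117.4] [ 85.5 100.8 127.3]
scene  trough 88 [  77.2 -155.3] [  46.1 -180.9] [ 108.2 -134.7] [ 61.7  92.4 142.3]
bar 103 [ 490.6 -378.3  143.5   17.3  -89.3] [ 491.9 -372.   177.3] 178.54537903370283
red 140 [489.  433.9  83.7  26.2   0.1] [491.1 435.3  29.9]
blue 114 [491.9 324.1  81.9  21.   -2. ] [494.7 324.6  30.2]
top  trough 129 [  76.8 -160.9] [  57.5 -179.1] [ 100.7 -143.4] [ 75.   94.3 129.6]
top  trough 176 [   2.5 -143.4] [ -19.  -171.9] [  40.2 -116.4] [83.6 86.2 96. ]
top  trough 51 [ -85.  -129.3] [-109.8 -137.5] [ -61.  -121.9] [ 80.8  89.  110.3]
bar 195 [ 485.4 -383.5  145.1   13.7   89.7] [ 485.3 -383.5  180.6] 180.5641479680569
red 196 [486.8 431.   79.1  25.3   0.6] [486.1 429.1  29. ]
blue 164 [488.1 318.8  75.8  22.8  -1.1] [487.8 318.4  29.5]
```

View pics/s13.png

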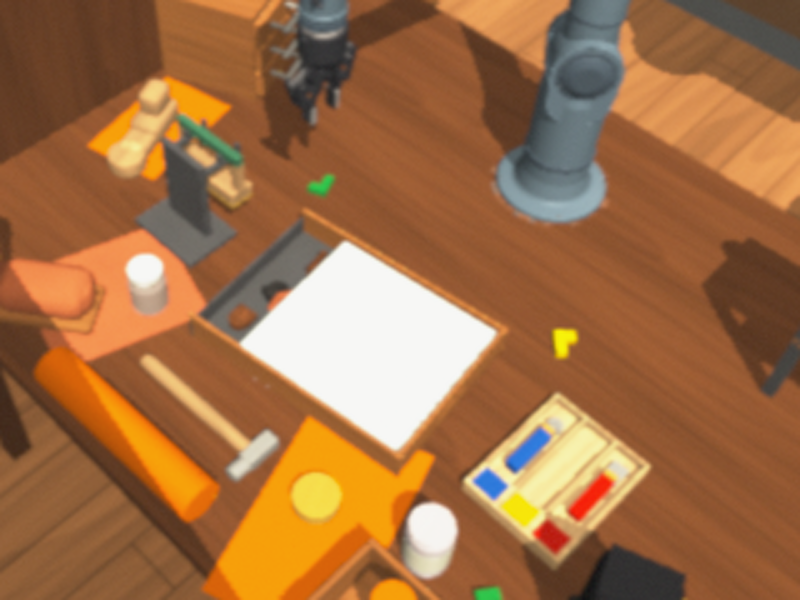

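```bash
python3 - <<'E'
from h import *
p=shot("top");W=cloud(p);L=loc(W)
for b in((-115,-55,"e"),(-35,45,"c,d"),(50,110,"a")):
    m=(L[...,0]>b[0])&(L[...,0]<b[1])&(L[...,1]<-114)&(L[...,1]>-190); print(b,np.percentile(W[m][:,2],[50,90,97,99]))
print(manip.close_job())
E
```

```text
(-115, -55, 'e') [  8.  385.2 624.6 629.6]
(-35, 45, 'c,d') [ 8.3 24.4 38.6 42.3]
(50, 110, 'a') [ 8.2 19.5 21.2 22.8]
the job is handed in; nothing more can be done
None
```

The job is handed in: the red and blue irons (yellow was absent) lie flat in their own bays, all four offcuts are in the trough and the scraper is back on its hanger; two offcuts lean against the trough's board side, and the last depth check showed nothing above the board edge there except the brown strip, which the arm hid.

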